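Dry and check the glass of the cold trap

ROBOT

A 6-joint arm with a two-finger parallel gripper is mounted at the origin on the work surface. World frame = base frame: x ahead of the robot, y to its left, z up, the work surface at z = 0. Lengths are in m, angles in rad, forces in N, time in s.
With the tool pointing down it reaches from about 0.3 to 0.875 m from the base axis. Payload 6.4 kg.
Tool frame: the origin (TCP) lies midway between the tips of the shut fingers; the grasp point (between the pads) lies 19 mm behind it; x points along the fingers, y is the direction in which the jaws open and shut, and the axes are right-handed (so a half turn about x gives the same grasp; the last joint's range is limited). The gripper opens to 85 mm and grips with 20 to 120 N. Pads are 22 mm wide; open, the fingers measure 114 mm over their backs; the gripper's body (76 mm by 85 mm) begins 54 mm behind the grasp point. The pads swing forward as they close: fully open they stand 13 mm farther back than shut.
Start: joints at [0.985, 0.181, 1.607, -0, 1.354, -0.206], TCP at [0.213, 0.534, 0.193] pointing down, gripper open.
Joint ranges: [-2.99, 2.99], [-0.89, 2.07], [0.3, 2.58], [-1.14, 4.28], [0, 2.63], [-3.12, 3.12]. Speed limits (rad/s): [2.57, 2.57, 3.01, 3.14, 3.14, 3.14].

INTERFACE

Orientations are given as a unit quaternion [w, x, y, z].
In Python, from bench import ctrl gives the robot as it stands.
- The arm moves only by the tool step_arm, never from a script. Its argument "motion" is a list of rows, each a list of 7 numbers: the shift along the tool's x, y, z in mm, then the turn, a rotation vector about the tool's x, y, z in degrees, then the closure in counts, from 0 (fully open) to 255 (shut). In form: [[tx, ty, tz, rx, ry, rz, hand], ...]. A call has 1 to 10 rows; each row is the pose to reach, as a shift and turn from the pose commanded when the call began, along the tool's axes at that moment; what a row does not reach only later rows make up. A row lasts 1/8 s, in which the tool goes at most 62.5 mm and 10.7 degrees, less where a joint would pass 70% of its speed; a pose out of reach is approached as far as the arm can. A call with a gripper value outside its range is refused whole. The fingers move at their own pace and stop on an object; the grip force is fixed at half the most. Time passes only in rows, so rows that repeat a pose let the fingers close. It gives the time, the measured TCP pose, the force and the opening at its end, in the units of the state.
- ctrl.get_obs(): the state, without advancing time (a new reading comes with each control period).
- ctrl.camera(name): name is "scene" or "side" or "wrist"; returns (picture, depth): 480x640x3 uint8, red, green, blue; 480x640 float32, m along the optical axis (not along the pixel's ray), 0 where there is no reading.
- ctrl.camera_info(name): a dict with "fx", "fy", "cx", "cy" (pixels), "T" (4x4, takes a point from camera to world coordinates); the wrist camera has in their place "hand_eye" (4x4, takes a point from camera to tool coordinates, whose origin is the TCP and whose axes are the tool frame's). Camera axes: x right, y down, z forward; pixel columns grow to the right and rows downward; lengths in m; the calibration is good to about 2 mm. A picture is of the moment at which its call begins: read the wrist's pose just before it. camera_info takes no time and is no camera call.
- ctrl.hand_in(): hands the job in, once; it reports no verdict.
The state is a dict: "time_s": time; "q": joint angles; "dq": joint speeds; "joint_efforts": joint torques, N m; "eef_pos": TCP position; "eef_rot": TCP orientation; "wrist_force": force on the tool from outside, world axes, zero at the start; "torque": the same for the moment, N m; "opening": opening from 0.0 (shut) to 1.0 (fully open).
Only numpy, scipy, OpenCV 4.12 (cv2) and the standard library are available. Lean on these libraries where they do the work, as an engineer would, in place of code of your own. Each camera call takes 0.05 s, during which the arm holds its last target. There are 200 camera calls.

TASK

The vacuum pump's glass cold trap has just been rinsed. Slip its empty jar upside down over the free peg of the drying stand, all the way down, and let go of it; then draw the trap's inner tube up out of its stand, turn it level and hold it up well over 20 cm above the bench, so that it can be looked over for cracks. Finish while still holding the inner tube, do not drop the glass, and leave the dewar, the amber reagent jar and the beaker on the other peg where they are.

Things in the scene. Friction and masses are not known exactly. Their poses are not given: they have to be found in the camera images.
- jar: Trap jar: clear glass cylinder, 48 mm outside, 130 mm long, 3 mm wall, 125 mm deep inside, rounded closed end, open mouth with a frosted band; about 0.11 kg. Origin mid-length on its axis, x axis along it to the mouth (mouth x = +65 mm, closed end -65 mm). Starts lying in a groove of the mat, axis level about 28 mm above the bench, mouth to the robot's left (+y) within 0.6 rad.
- jar_mouth (a point): Centre of the jar's open mouth, in the plane of the rim; x axis along the jar, outwards.
- mat: Fixed grey silicone draining mat, 190 x 120 mm, 2 mm thick, with ribs 4 mm wide and 20 mm apart standing to 6 mm above the bench; origin at the centre of its underside, ribs along its x axis. The jar lies along the middle groove.
- drying_stand: Fixed drying stand: a grey plastic base plate 110 x 230 mm, 12 mm thick, with two upright white cross-finned pegs 110 mm apart, at y = -55 mm (covered by an upturned beaker) and y = +55 mm (free). Origin at the centre of the plate's underside, on the bench; long side along y.
- free_peg (a point): Tip of the free peg, on its axis, 74 mm above the bench and 62 mm above the top of the base plate. The peg has four fins and is 32 mm across, narrowing to 16 mm in its top 18 mm. An upturned jar fully home stands with its rim on the base plate, 12 mm above the bench.
- inner_tube: Clear glass, about 0.09 kg. Origin: centre of the underside of its flange (48 mm wide, 6 thick); z up its axis. Above: round head 30 mm wide to z = 42 mm, dome to 52; hose nozzles along +x and -x at z = 15, 12 mm thick, out to 43. Grip the head over them, fingers closing along y. Below: plug 38 mm wide, 33 at z = -22, then tube 12 mm wide to z = -110. Hangs upright by its flange in its stand.
- tube_end (a point): Lower end of the inner tube, on its axis, at z = -110 mm of the inner tube.
- tube_top (a point): Top of the inner tube's head, on its axis, at z = +52 mm of the inner tube.
- tube_stand: Fixed stand holding the inner tube: base 120 mm square, four 10 mm steel rods, white top plate 100 mm square, its top 135 mm above the bench (small nuts at the corners rise 4 mm more), with a 42 mm hole in the middle, open below. Origin: centre of the base's underside.
- beaker: Bystander: glass beaker standing upside down over the other peg, 52 mm in diameter, 74 mm tall (its top is 86 mm above the bench). Origin at the centre of its lower rim, z up.
- dewar: Bystander: steel dewar, 88 mm in diameter, 125 mm tall, open on top; origin at the centre of its underside.
- reagent: Bystander: amber glass reagent jar with a black cap, 60 mm in diameter, 120 mm tall; origin at the centre of its underside.
Things that resemble listed ones, but are neither listed nor needed, are in the scene too. What is shaped like the inner_tube but purple or yellow is not meant.

How it is judged:
By the outcome, as a careful person would: the job done as asked, in the order asked, and still so for the second after the job is handed in, while the arm keeps its last pose, push and grip.
It also fails if it takes over 64 s, if anything falls off the work surface, if the arm or the gripper's body presses on something with over 40 N, if the wrist force passes 120 N, or if a joint passes its speed limit or range.

## Working session

There is one attempt and no reset: what is moved stays moved. The work goes in short steps, Python scripts to look and compute and a tool call to move; the robot and the scene stay as the last step left them, time stands still between calls to the robot, and variables do not carry over. Pictures are saved under pics/ and viewed, about 8 in all and at most 12, crops included, and the job is handed in when it is done.

Besides the shell and the picture viewer there is one more tool, called after "Call:" in YAML: its name, and indented under it one key for each argument. step_arm: Moves the arm, as the interface text tells. Its arguments: {"type":"object","properties":{"motion":{"type":"array","items":{"type":"array","items":{"type":"number"}}}},"required":["motion"]}

```bash
ls; mkdir -p pics
cat > h.py <<'E'
import numpy as np, cv2
from scipy.spatial.transform import Rotation as R
from bench import ctrl
def Ttool(o=None):
    o=o or ctrl.get_obs(); q=o["eef_rot"]; T=np.eye(4)
    T[:3,:3]=R.from_quat([q[1],q[2],q[3],q[0]]).as_matrix(); T[:3,3]=o["eef_pos"]; return T
def shot(name,f):
    T=Ttool(); p,d=ctrl.camera(name); i=ctrl.camera_info(name)
    Tc=i["T"] if "T" in i else T@np.array(i["hand_eye"])
    np.savez(f"{f}.npz",p=p,d=d,T=np.array(Tc),k=[i[k] for k in("fx","fy","cx","cy")])
    cv2.imwrite(f"pics/{f}.png",p[:,:,::-1]); return load(f)
class load:
    def __init__(s,f):
        z=np.load(f"{f}.npz"); s.p,s.d,s.T,s.k=z["p"],z["d"],z["T"],z["k"]
    def ray(s,u,v):
        fx,fy,cx,cy=s.k; return s.T[:3,:3]@np.array([(u-cx)/fx,(v-cy)/fy,1])
    def atz(s,u,v,z):   # ray meets height z
        r=s.ray(u,v); o=s.T[:3,3]; return (o+r*(z-o[2])/r[2]).round(4)
    def dep(s,u,v): return (s.T[:3,3]+s.ray(u,v)*s.d[int(v),int(u)]).round(4)
    def proj(s,P):
        c=np.linalg.inv(s.T)@np.append(P,1); fx,fy,cx,cy=s.k
        return (np.array([fx*c[0]/c[2]+cx,fy*c[1]/c[2]+cy])).round(1)
    def crop(s,u0,v0,u1,v1,m,f): cv2.imwrite(f"pics/{f}.png",cv2.resize(s.p[v0:v1,u0:u1,::-1],None,fx=m,fy=m,interpolation=cv2.INTER_CUBIC))
E
python3 - <<'E'
from h import *
for n in("scene","side","wrist"):
    s=shot(n,n+"0"); print(n,s.T.round(3).tolist(),s.k)
print(ctrl.get_obs())
a=cv2.imread("pics/scene0.png")
E
```

```text
pics
scene [[0.897, 0.302, -0.322, 0.986], [0.441, -0.648, 0.621, -0.744], [-0.021, -0.699, -0.714, 0.989], [0.0, 0.0, 0.0, 1.0]] [621.8469129  621.8469129  326.79519371 237.51924399]
side [[0.909, -0.298, 0.293, 0.226], [-0.417, -0.663, 0.622, -0.751], [0.009, -0.687, -0.726, 1.009], [0.0, 0.0, 0.0, 1.0]] [519.15038539 519.15038539 313.33877009 235.15610105]
wrist [[0.371, 0.895, 0.247, 0.151], [0.929, -0.357, -0.099, 0.558], [-0.0, 0.266, -0.964, 0.374], [0.0, 0.0, 0.0, 1.0]] [432.27187643 432.27187643 327.19058634 233.13787238]
{'time_s': 0.15, 'q': array([ 9.84699504e-01,  1.81388974e-01,  1.60775717e+00, -4.44168859e-05,
        1.35380281e+00, -2.06306646e-01]), 'dq': array([-0.00214013, -0.0005473 , -0.00332984, -0.00136724,  0.00212431,
        0.00041438]), 'joint_efforts': array([ 1.41199175e-04, -4.45266831e+01, -3.51692712e+01, -3.14131548e-04,
        5.93849458e-03, -7.15557439e-05]), 'eef_pos': array([0.21290392, 0.53362648, 0.19189091]), 'eef_rot': array([ 0.69422543,  0.1330189 ,  0.69456725, -0.13391549]), 'wrist_force': array([-1.15922751,  0.22422376,  0.21797872]), 'torque': array([-0.03241716, -0.05549571, -0.03973242]), 'opening': 0.9984887988631003}
```

View pics/scene0.png

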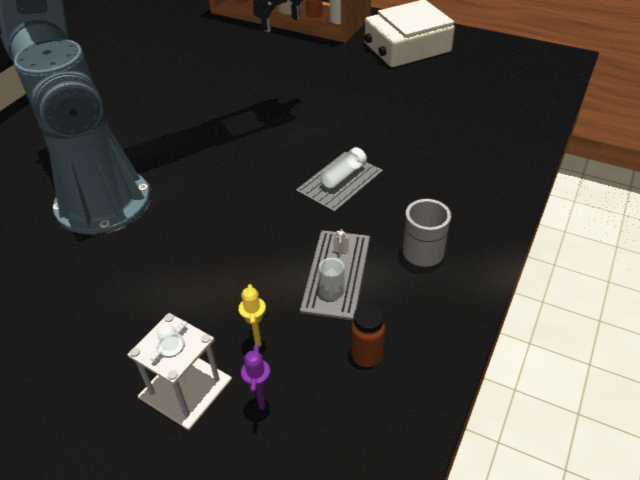

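View pics/side0.png

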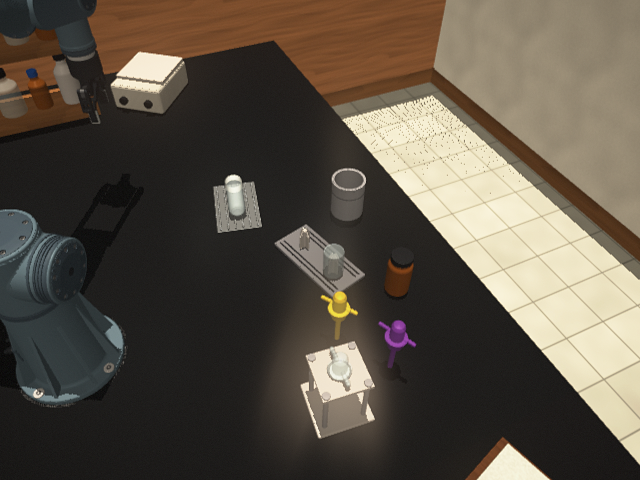

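Scene view: the jar is on the mat at about (343,168), the free peg at (341,240), the beaker at (331,280), the dewar at (427,232) and the reagent jar at (368,337). There are three inner-tube shapes: clear in the white-topped stand (170,340), yellow (252,305) and purple (255,370). The clear one in the stand is the one meant. I'll confirm it in an enlarged crop.

Run:
```python
from h import *
a=load("scene0");b=load("side0")
def c(s,u,v,w=100,h=75,m=4): return cv2.resize(s.p[v-h//1//1*1+37:v+38,u-50:u+50,::-1],(400,300),interpolation=cv2.INTER_CUBIC)
g=np.vstack([np.hstack([c(a,340,180),c(b,240,200)]),np.hstack([c(a,170,350),c(b,338,370)])])
cv2.imwrite("pics/c1.png",g)
```

```text
(no output)
```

View pics/c1.png

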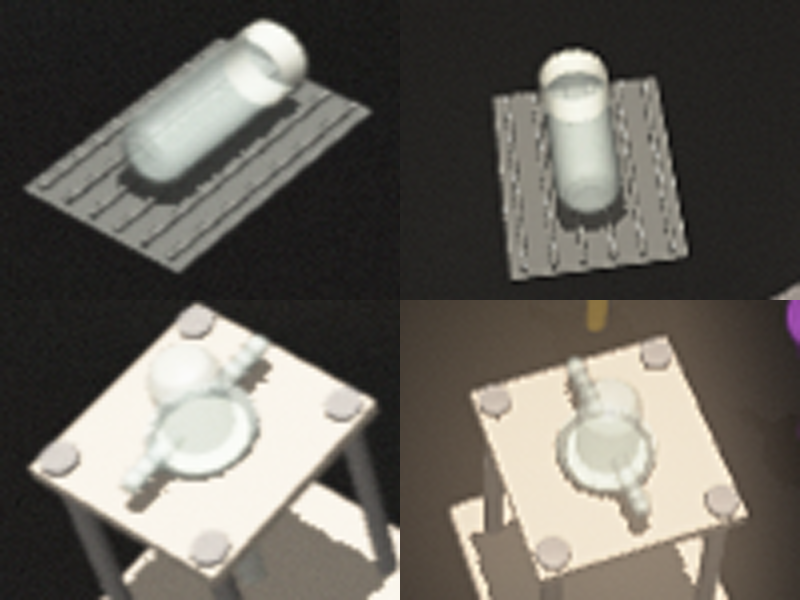

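The crops confirm the clear tube sitting in the white stand, with its nozzles running diagonally. The jar lies along the middle groove, and its frosted mouth points away (+y). Next I'll triangulate.

Run:
```python
from h import *
a=load("scene0");b=load("side0")
def A(x,y,u,v): return (u-50+x/4, v-38+y/3.947)
def pr(n,s,l,u,v,z,ox=0,oy=0):
    P=np.array([s.atz(*A(x-ox,y-oy,u,v),z) for x,y in l]); print(n,P[:,:2].tolist(),"mean",P.mean(0).round(4)); return P
def ang(P,i,j): d=P[j]-P[i]; print("  ang",np.degrees(np.arctan2(d[1],d[0])).round(1),np.linalg.norm(d[:2]).round(3))
P=pr("mat a",a,[(25,187),(218,40),(370,112),(178,270)],340,180,.002);ang(P,0,1);ang(P,3,2)
P=pr("mat b",b,[(495,96),(656,80),(688,254),(514,277)],240,200,.002,400);ang(P,3,0);ang(P,2,1)
P=pr("jar a",a,[(155,155),(278,55)],340,180,.028);ang(P,0,1)
P=pr("jar b",b,[(588,185),(573,82)],240,200,.028,400);ang(P,0,1)
pr("nuts a",a,[(197,322),(343,404),(60,458),(210,547)],170,350,.139,0,300)
pr("nuts b",b,[(655,352),(495,402),(722,500),(553,552)],338,370,.139,400,300)
P=pr("noz a",a,[(132,480),(260,345)],170,350,.15,0,300);ang(P,0,1)
P=pr("noz b",b,[(640,512),(577,367)],338,370,.15,400,300);ang(P,0,1)
pr("head a",a,[(185,375)],170,350,.17,0,300)
pr("head b",b,[(612,405)],338,370,.17,400,300)
print("peg",a.atz(341,231,.074),b.atz(305,228,.074))
for n,s in(("a",a),("b",b)): 
  print(n,s.p.shape)
a.crop(285,215,385,335,5,"c2a");b.crop(265,215,375,305,5,"c2b")
x=cv2.imread("pics/c2a.png");y=cv2.imread("pics/c2b.png");x=cv2.resize(x,(400,480));y=cv2.resize(y,(400,327))
g=np.zeros((480,800,3),np.uint8);g[:,:400]=x;g[:327,400:]=y;cv2.imwrite("pics/c2.png",g)
```

```text
mat a [[0.4039, 0.2285], [0.4482, 0.4082], [0.5646, 0.3813], [0.5195, 0.2006]] mean [0.484  0.3046 0.002 ]
  ang 76.2 0.185
  ang 76.0 0.186
mat b [[0.448, 0.4096], [0.5615, 0.3786], [0.5183, 0.1984], [0.4044, 0.2257]] mean [0.483  0.3031 0.002 ]
  ang 76.7 0.189
  ang 76.5 0.185
jar a [[0.4756, 0.261], [0.5025, 0.3796]] mean [0.489  0.3203 0.028 ]
  ang 77.2 0.122
jar b [[0.4724, 0.2643], [0.4978, 0.3716]] mean [0.4851 0.3179 0.028 ]
  ang 76.7 0.11
nuts a [[0.444, -0.2911], [0.5249, -0.3002], [0.4352, -0.3726], [0.5162, -0.381]] mean [ 0.4801 -0.3362  0.139 ]
nuts b [[0.5222, -0.3009], [0.4407, -0.294], [0.5137, -0.383], [0.4326, -0.3742]] mean [ 0.4773 -0.338   0.139 ]
noz a [[0.4753, -0.3734], [0.4823, -0.2955]] mean [ 0.4788 -0.3345  0.15  ]
  ang 84.9 0.078
noz b [[0.4738, -0.3776], [0.4811, -0.2987]] mean [ 0.4774 -0.3382  0.15  ]
  ang 84.7 0.079
head a [[0.4756, -0.3318]] mean [ 0.4756 -0.3318  0.17  ]
head b [[0.4809, -0.3337]] mean [ 0.4809 -0.3337  0.17  ]
peg [0.5929 0.0809 0.074 ] [0.5938 0.0809 0.074 ]
a (480, 640, 3)
b (480, 640, 3)
```

View pics/c2.png

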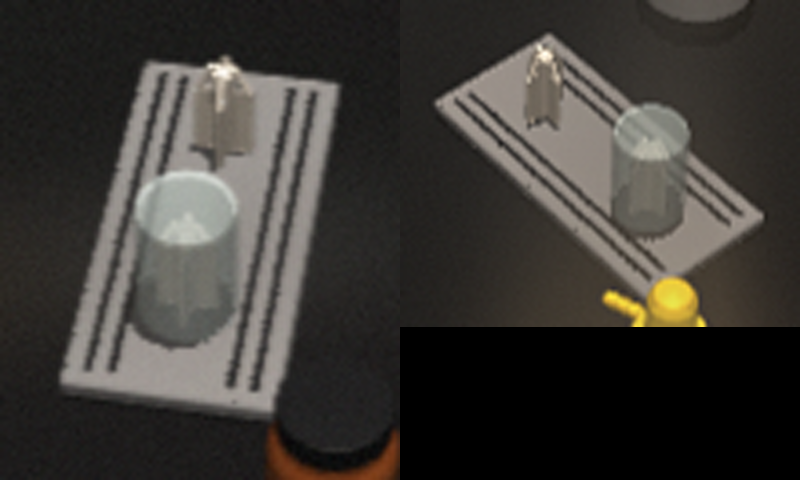

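Run:
```python
from h import *
T=Ttool();print(T.round(3)); print(np.array(ctrl.camera_info("wrist")["hand_eye"]).round(3))
a=load("scene0");b=load("side0")
for s,l,u,v,f,ox in((a,[(148,62),(338,86),(62,388),(280,415)],285,215,4,0),(b,[(548,35),(437,102),(765,215),(652,290)],265,215,3.636,400)):
  P=np.array([s.atz(u+(x-ox)/f,v+y/f,.012) for x,y in l]);print(P[:,:2].tolist(),P.mean(0))
  d=P[0]+P[1]-P[2]-P[3]; d/=np.linalg.norm(d); print("yaw",np.degrees(np.arctan2(d[1],d[0]))-90,"peg",P.mean(0)+.055*d)
print("dewar",a.atz(427,215,.125),b.atz(348,180,.125),"reag",a.atz(369,319,.12),b.atz(401,256,.12))
# jar edge fine: gap. desired pick pose tool y perp to jar dir 76.5
m=np.array([np.cos(np.radians(76.5)),np.sin(np.radians(76.5)),0])
c=np.array([.487,.319,.028])
print("closed end",c-m*.065,"mouth",c+m*.065)
```

```text
[[-0.001  0.371  0.929  0.213]
 [-0.001  0.929 -0.371  0.534]
 [-1.    -0.001 -0.     0.192]
 [ 0.     0.     0.     1.   ]]
[[-0.001 -0.267  0.964 -0.182]
 [ 1.    -0.     0.001 -0.001]
 [-0.     0.964  0.267 -0.066]
 [ 0.     0.     0.     1.   ]]
[[0.5273, 0.1204], [0.6303, 0.1479], [0.5902, -0.1009], [0.694, -0.0701]] [0.61045  0.024325 0.012   ]
yaw 16.076227607041204 peg [0.59521962 0.07717418 0.012     ]
[[0.6251, 0.1469], [0.5251, 0.118], [0.6896, -0.0703], [0.5915, -0.0955]] [0.607825 0.024775 0.012   ]
yaw 16.90527749145764 peg [0.59183153 0.07739827 0.012     ]
dewar [0.7519 0.1489 0.125 ] [0.7473 0.1492 0.125 ] reag [ 0.7485 -0.1348  0.12  ] [ 0.7389 -0.1307  0.12  ]
closed end [0.47182605 0.25579596 0.028     ] mouth [0.50217395 0.38220404 0.028     ]
```

Call:
step_arm:
  motion:
    - [0,-12,34,-10,0,0,0]
    - [0,-24,68,-20,0,0,0]
    - [0,-36,102,-30,0,0,0]
    - [0,-48,136,-40,0,0,0]
    - [0,-60,170,-50,0,0,0]
    - [0,-72,204,-60,0,0,0]
    - [0,-84,238,-70,0,0,0]
    - [0,-96,272,-80,0,0,0]
    - [0,-108,306,-89,0,0,0]
    - [0,-118,337,-98,0,0,0]

```text
time_s: 1.4
eef_pos: [0.4831, 0.2985, 0.1923]
eef_rot: [0.555, -0.438, 0.555, 0.438]
wrist_force: [-0.3, -0.3, -0.2]
opening: 0.995
```

Run:
```python
from h import *
s=shot("wrist","w1"); o=ctrl.get_obs();print(o["time_s"],o["q"].round(3),Ttool(o).round(3).tolist())
```

```text
1.45 [ 3.400e-01  1.680e-01  1.623e+00 -2.000e-03  1.350e+00 -2.571e+00] [[0.002, -0.974, 0.228, 0.486], [-0.002, 0.228, 0.974, 0.296], [-1.0, -0.002, -0.001, 0.192], [0.0, 0.0, 0.0, 1.0]]
```

View pics/w1.png

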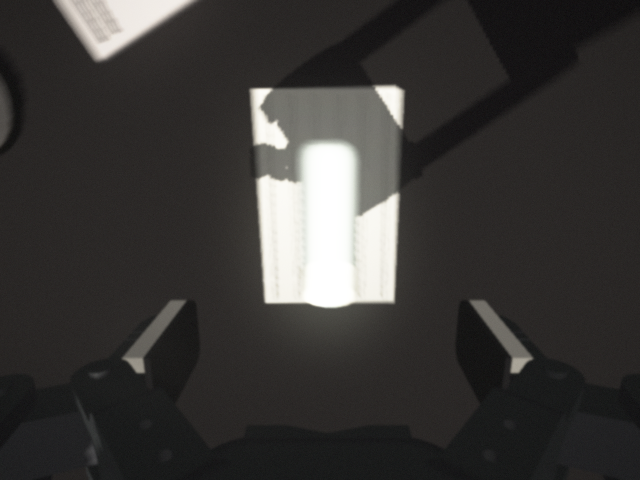

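Wrist view: the jar lies nearly along the image's vertical. Its closed end is at (330,143), its mouth at (330,305), and its edges at u≈303 and 356. The dewar is just visible at the far left.

Run:
```python
from h import *
s=load("w1");T=Ttool()
for p in[(303,190),(356,190),(305,250),(354,250)]: print(p,s.atz(*p,.03))
c=s.atz(330,143,.03);m=s.atz(330,303,.010);print("closed",c,"mouth lower rim",m, "mid-mouth?",s.atz(330,275,.052))
a=(s.atz(305,250,.03)+s.atz(354,250,.03))/2;b=(s.atz(302.5,190,.03)+s.atz(356.5,190,.03))/2;d=a-b;print("axis",np.degrees(np.arctan2(d[1],d[0])),b,a)
print("mat",[s.atz(*p,.004) for p in[(250,88),(403,88),(266,302),(394,302)]])
print("tool z ang",np.degrees(np.arctan2(T[1,2],T[0,2])))
```

```text
(303, 190) [0.5009 0.2853 0.03  ]
(356, 190) [0.4595 0.2952 0.03  ]
(305, 250) [0.5118 0.3347 0.03  ]
(354, 250) [0.472  0.3443 0.03  ]
closed [0.4712 0.2543 0.03  ] mouth lower rim [0.5047 0.3953 0.01  ] mid-mouth? [0.4949 0.353  0.052 ]
axis 76.63634020193057 [0.4802  0.29025 0.03   ] [0.4919 0.3395 0.03  ]
mat [array([0.5246, 0.1981, 0.004 ]), array([0.4036, 0.2271, 0.004 ]), array([0.5629, 0.3832, 0.004 ]), array([0.4472, 0.4109, 0.004 ])]
tool z ang 76.81581071379344
```

Run:
```python
from h import *
o=ctrl.get_obs();T=Ttool(o);print(o["time_s"],o["dq"].round(4),T.round(4).tolist())
print("shift tool mm",(T[:3,:3].T@(np.array([.4816,.298,.009])-T[:3,3])*1000).round(1))
```

```text
1.45 [ 0.039  -0.0183  0.0243  0.0084  0.0043  0.3207] [[0.0016, -0.9736, 0.2281, 0.4861], [-0.0017, 0.2281, 0.9736, 0.296], [-1.0, -0.002, -0.0013, 0.1923], [0.0, 0.0, 0.0, 1.0]]
shift tool mm [183.3   5.2   1.2]
```

Call:
step_arm:
  motion:
    - [50,0,0,0,0,0,0]
    - [90,0,0,0,0,0,0]
    - [90,0,0,0,0,0,0]
    - [90,0,0,0,0,0,0]

```text
time_s: 1.95
eef_pos: [0.4832, 0.3, 0.104]
eef_rot: [0.557, -0.437, 0.556, 0.436]
wrist_force: [0.3, 0.9, -0.5]
opening: 1.001
```

Run:
```python
from h import *
s=shot("wrist","w2")
o=ctrl.get_obs();T=Ttool(o);print(o["time_s"],o["dq"].round(4),T.round(4).tolist())
print("shift tool mm",(T[:3,:3].T@(np.array([.4816,.298,.009])-T[:3,3])*1000).round(1))
g=cv2.cvtColor(s.p,cv2.COLOR_RGB2GRAY)
for v in range(20,480,40):
    r=np.where(g[v,180:480]>110)[0]+180; print(v,(r.min(),r.max(),s.atz((r.min()+r.max())/2,v,.035)) if len(r) else None)
```

```text
2.0 [ 0.0005 -0.0114 -0.005  -0.0007 -0.0043 -0.0005] [[0.003, -0.9713, 0.2378, 0.4838], [0.0011, 0.2378, 0.9713, 0.3002], [-1.0, -0.0027, 0.0018, 0.1047], [0.0, 0.0, 0.0, 1.0]]
shift tool mm [95.7  1.9 -2.8]
20 None
60 None
100 (np.int64(235), np.int64(427), array([0.4644, 0.2273, 0.035 ]))
140 (np.int64(238), np.int64(425), array([0.4692, 0.2485, 0.035 ]))
180 (np.int64(279), np.int64(377), array([0.4766, 0.2702, 0.035 ]))
220 (np.int64(242), np.int64(385), array([0.4907, 0.2914, 0.035 ]))
260 (np.int64(245), np.int64(418), array([0.4862, 0.3185, 0.035 ]))
300 (np.int64(247), np.int64(416), array([0.4925, 0.3444, 0.035 ]))
340 (np.int64(249), np.int64(413), array([0.4994, 0.3716, 0.035 ]))
380 None
420 None
460 None
```

View pics/w2.png

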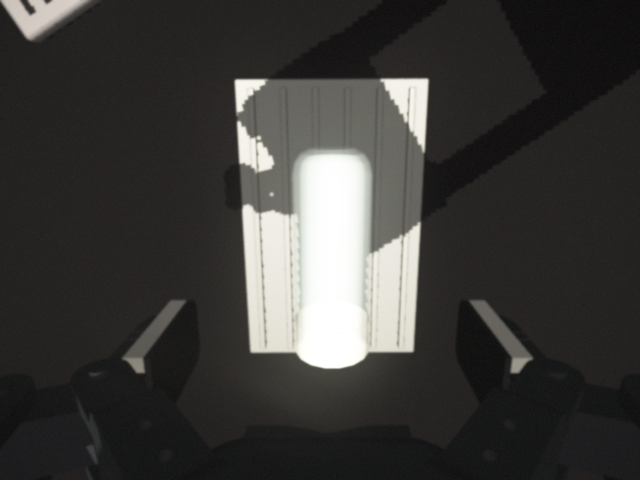

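Closer wrist view: the jar runs from its closed end (333,149) to its mouth rim (332,366), with edges 294..372 at v=200. The jaws are roughly centred at u≈328.

Run:
```python
from h import *
s=load("w2");T=Ttool();i=np.linalg.inv(s.T@np.linalg.inv(np.array(ctrl.camera_info("wrist")["hand_eye"])))
for p,z in[((333,200),.03),((333,340),.03),((333,149),.03),((332,366),.012)]:
    P=s.atz(*p,z);print(p,P,"tool mm",((i@np.append(P,1))[:3]*1000).round(1))
```

```text
(333, 200) [0.4767 0.2834 0.03  ] tool mm [ 74.    2.5 -17.7]
(333, 340) [0.4987 0.3747 0.03  ] tool mm [74.1  2.9 76.2]
(333, 149) [0.4696 0.254  0.03  ] tool mm [ 74.    2.4 -47.9]
(332, 366) [0.5065 0.4047 0.012 ] tool mm [ 92.1   2.4 107.2]
```

Call:
step_arm:
  motion:
    - [40,2.5,-3,0,0,0,0]
    - [75,2.5,-3,0,0,0,0]
    - [94,2.5,-3,0,0,0,0]
    - [94,2.5,-3,0,0,0,0]
    - [94,2.5,-3,0,0,0,255]
    - [94,2.5,-3,0,0,0,255]
    - [94,2.5,-3,0,0,0,255]
    - [94,2.5,-3,0,0,0,255]

```text
time_s: 3.0
eef_pos: [0.4815, 0.298, 0.0126]
eef_rot: [0.557, -0.437, 0.555, 0.436]
wrist_force: [-10.4, -6.6, 37.4]
opening: 0.153
```

Opening 0.153 is too small for a 48 mm jar, so I'll look.

Run:
```python
from h import *
s=shot("wrist","w3");b=shot("side","s3");o=ctrl.get_obs();print(o["time_s"],o["opening"],o["wrist_force"],o["eef_pos"])
x=cv2.resize(s.p[:,:,::-1],(400,300));y=cv2.resize(b.p[120:270,140:340,::-1],(400,300))
cv2.imwrite("pics/v3.png",np.hstack([x,y]))
```

```text
3.1 0.0169118291301647 [-2.37713711 -1.6946922  21.74604377] [0.4830423  0.29841835 0.01345635]
```

View pics/v3.png

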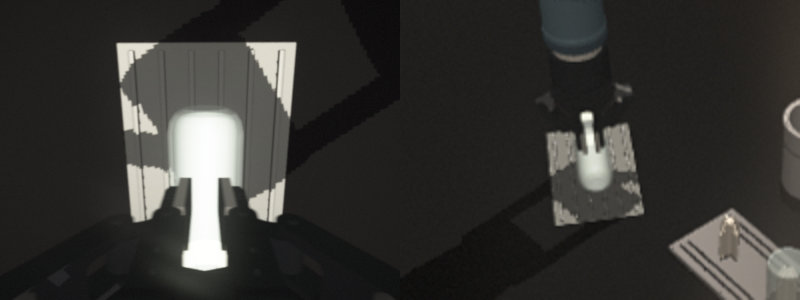

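The left panel shows the fingers around (205,190) with a bright gap between them, over the jar. I'll check this numerically with depth rather than spend another picture.

Run:
```python
from h import *
s=load("w3")
i=np.linalg.inv(s.T@np.linalg.inv(np.array(ctrl.camera_info("wrist")["hand_eye"])))
for v in(230,270,300,330,370,410):
    print(v,[(u,*(((i@np.append(s.dep(u,v),1))[:3]*1000).round(0).astype(int)) , int(s.p[v,u].mean())) for u in range(255,400,12)])
```

```text
230 [(255, np.int64(10), np.int64(-34), np.int64(-16), 93), (267, np.int64(6), np.int64(-28), np.int64(-17), 109), (279, np.int64(-33), np.int64(-18), np.int64(-28), 175), (291, np.int64(-37), np.int64(-14), np.int64(-29), 231), (303, np.int64(-39), np.int64(-9), np.int64(-29), 245), (315, np.int64(-40), np.int64(-5), np.int64(-30), 250), (327, np.int64(-40), np.int64(-1), np.int64(-30), 253), (339, np.int64(-42), np.int64(3), np.int64(-30), 253), (351, np.int64(-39), np.int64(7), np.int64(-29), 249), (363, np.int64(-38), np.int64(11), np.int64(-29), 242), (375, np.int64(-33), np.int64(16), np.int64(-28), 212), (387, np.int64(-26), np.int64(21), np.int64(-26), 154), (399, np.int64(6), np.int64(31), np.int64(-17), 90)]
270 [(255, np.int64(11), np.int64(-35), np.int64(4), 190), (267, np.int64(6), np.int64(-29), np.int64(2), 100), (279, np.int64(-32), np.int64(-19), np.int64(-12), 169), (291, np.int64(-37), np.int64(-14), np.int64(-14), 230), (303, np.int64(-39), np.int64(-9), np.int64(-15), 245), (315, np.int64(-41), np.int64(-5), np.int64(-16), 250), (327, np.int64(-41), np.int64(-1),
[... 2523 characters left out ...]
7), np.int64(-14), np.int64(-18), 37), (267, np.int64(-117), np.int64(-12), np.int64(-18), 44), (279, np.int64(-117), np.int64(-9), np.int64(-18), 53), (291, np.int64(-88), np.int64(-10), np.int64(5), 147), (303, np.int64(-38), np.int64(-10), np.int64(44), 252), (315, np.int64(-40), np.int64(-6), np.int64(42), 254), (327, np.int64(-40), np.int64(-1), np.int64(42), 254), (339, np.int64(-42), np.int64(4), np.int64(41), 254), (351, np.int64(-40), np.int64(8), np.int64(42), 253), (363, np.int64(-87), np.int64(8), np.int64(6), 168), (375, np.int64(-117), np.int64(8), np.int64(-17), 37), (387, np.int64(-116), np.int64(10), np.int64(-17), 28), (399, np.int64(-117), np.int64(12), np.int64(-18), 28)]
```

Run:
```python
from h import *
s=load("w3");b=load("s3")
x=cv2.resize(s.p[140:460,230:430,::-1],(375,600),interpolation=cv2.INTER_CUBIC)
y=cv2.resize(b.p[150:240,200:264,::-1],(425,598),interpolation=cv2.INTER_CUBIC);y=np.clip(y.astype(float)*1.0,0,255)
y=np.vstack([y,np.zeros((2,425,3))])
x=(255*(x/255.)**.7)
cv2.imwrite("pics/v3b.png",np.hstack([x,(255*(y/255.)**.6)]))
```

```text
[ WARN:0@0.990] global loadsave.cpp:1063 imwrite_ Unsupported depth image for selected encoder is fallbacked to CV_8U.
```

View pics/v3b.png

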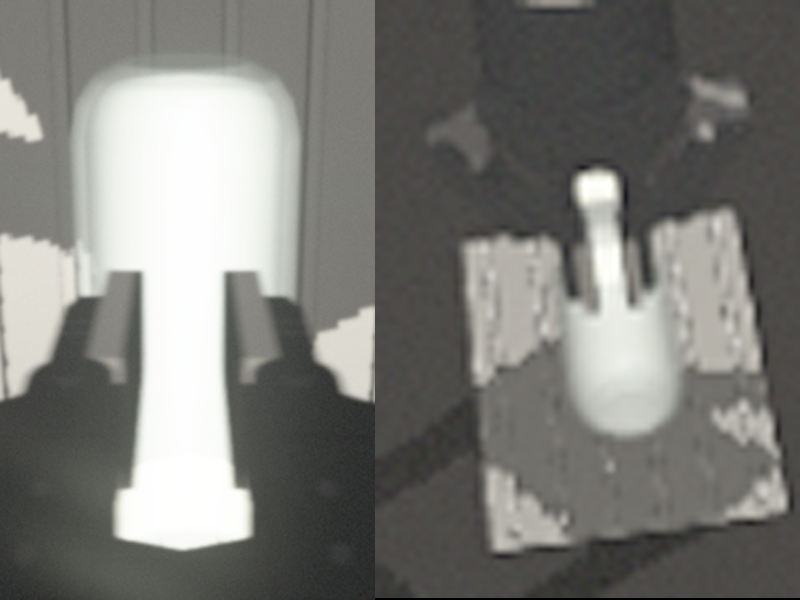

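The fingers have sunk into the jar's wall: the gap is 13 mm while the jar stays put with its top at z=0.053. I'll reopen in place and see how they come free.

Call:
step_arm:
  motion:
    - [0,0,0,0,0,0,160]
    - [0,0,0,0,0,0,160]
    - [0,0,0,0,0,0,80]

```text
time_s: 3.48
eef_pos: [0.4802, 0.2976, 0.0098]
eef_rot: [0.557, -0.437, 0.556, 0.436]
wrist_force: [-0.5, 0.3, -0.5]
opening: 0.571
```

```bash
cat > st.py <<'E'
from h import *
import sys
s=shot("wrist",sys.argv[1]);o=ctrl.get_obs();print(o["time_s"],"op",o["opening"].round(3),"F",o["wrist_force"].round(1),o["eef_pos"].round(4),"q",o["q"].round(3))
i=np.linalg.inv(s.T@np.linalg.inv(np.array(ctrl.camera_info("wrist")["hand_eye"])))
for v in map(int,sys.argv[2:]):
    print(v,[(u,*(((i@np.append(s.dep(u,v),1))[:3]*1000).round(0).astype(int).tolist())) for u in range(220,440,16)])
E
python3 st.py w4 230 300 330
```

```text
Traceback (most recent call last):
  File "st.py", line 3, in <module>
    s=shot("wrist",sys.argv[1]);o=ctrl.get_obs();print(o["time_s"],"op",o["opening"].round(3),"F",o["wrist_force"].round(1),o["eef_pos"].round(4),"q",o["q"].round(3))
                                                                        ^^^^^^^^^^^^^^^^^^
AttributeError: 'float' object has no attribute 'round'
```

```bash
sed -i 's/o\["opening"\].round(3)/round(o["opening"],3)/' st.py; python3 st.py w4 230 300 330 380
```

```text
3.575 op 0.691 F [-1.1  1.3 -0.4] [0.4791 0.2971 0.0086] q [ 0.345  0.391  1.757 -0.     0.994 -2.557]
230 [(220, 6, -49, -17), (236, 6, -42, -17), (252, 6, -35, -17), (268, -36, -22, -29), (284, -41, -15, -30), (300, -44, -10, -31), (316, -43, -5, -31), (332, -42, 1, -30), (348, -42, 6, -30), (364, -39, 12, -30), (380, -30, 18, -27), (396, 3, 29, -18), (412, 7, 37, -17), (428, 7, 45, -17)]
300 [(220, -57, -34, -12), (236, -57, -30, -11), (252, 6, -36, 17), (268, -34, -23, -1), (284, -41, -16, -4), (300, -44, -10, -6), (316, -45, -5, -6), (332, -44, 1, -6), (348, -41, 6, -5), (364, -38, 12, -3), (380, 6, 24, 17), (396, 3, 31, 15), (412, -50, 27, -8), (428, -56, 31, -11)]
330 [(220, -76, -30, -12), (236, -61, -29, -3), (252, 5, -37, 32), (268, -35, -23, 11), (284, -40, -17, 8), (300, -43, -11, 6), (316, -44, -5, 6), (332, -44, 1, 6), (348, -42, 6, 7), (364, -38, 13, 9), (380, 6, 24, 33), (396, 7, 32, 33), (412, -53, 27, 1), (428, -73, 27, -10)]
380 [(220, -108, -22, -18), (236, 7, -47, 60), (252, 6, -39, 60), (268, -34, -24, 33), (284, -40, -17, 29), (300, -43, -11, 27), (316, -44, -5, 26), (332, -45, 1, 25), (348, -41, 7, 28), (364, -38, 13, 30), (380, 6, 25, 60), (396, 7, 33, 60), (412, 6, 41, 60), (428, -76, 27, 4)]
```

Run:
```python
from h import *
for f in("w1","w2","w4"):
    s=load(f);i=np.linalg.inv(s.T@np.linalg.inv(np.array(ctrl.camera_info("wrist")["hand_eye"])))
    print(f)
    for v in range(280,400,8):
        r=[(u,*(((i@np.append(s.dep(u,v),1))[:3]*1000).round(0).astype(int).tolist())) for u in range(100,260,2)]
        r=[x for x in r if x[1]<-15 and x[2]<-25]
        if r: print(v,r[-1],r[len(r)//2],r[0])
```

```text
w1
304 (194, -54, -44, -9) (182, -58, -46, -11) (168, -60, -50, -12)
312 (196, -53, -44, -6) (180, -66, -44, -12) (162, -66, -49, -12)
320 (196, -54, -44, -3) (170, -70, -46, -11) (146, -62, -56, -7)
328 (198, -53, -44, 0) (168, -74, -45, -11) (136, -68, -57, -8)
336 (198, -54, -44, 3) (164, -79, -44, -11) (130, -72, -57, -7)
344 (198, -54, -44, 5) (160, -83, -44, -11) (122, -77, -57, -8)
352 (198, -54, -44, 8) (156, -86, -44, -10) (114, -82, -57, -8)
360 (196, -58, -44, 9) (148, -91, -44, -11) (100, -93, -54, -13)
368 (194, -59, -44, 11) (148, -90, -44, -9) (100, -98, -51, -14)
376 (188, -66, -43, 9) (144, -90, -45, -7) (100, -100, -50, -13)
384 (184, -70, -44, 10) (142, -103, -40, -13) (100, -101, -50, -12)
392 (180, -73, -44, 10) (140, -105, -40, -13) (100, -105, -48, -13)
w2
304 (194, -55, -43, -9) (182, -60, -45, -12) (168, -59, -50, -11)
312 (196, -53, -44, -6) (180, -65, -45, -11) (162, -65, -50, -11)
320 (196, -54, -44, -3) (172, -70, -45, -11) (146, -63, -56, -8)
328 (198, -53, -44, 0) (168, -76, -44, -12) (136, -67, -57, -7)
336 (198, -53, -44, 3) (164, -79, -44, -11) (130,
[... 624 characters left out ...]
29, -3) (222, -65, -32, -12) (196, -57, -42, -8)
320 (246, -47, -29, 0) (220, -71, -31, -12) (192, -62, -42, -7)
328 (248, -44, -29, 5) (218, -75, -31, -12) (186, -67, -42, -7)
336 (248, -45, -29, 8) (214, -79, -31, -11) (180, -72, -43, -7)
344 (246, -49, -29, 9) (206, -81, -32, -10) (166, -86, -41, -13)
352 (244, -52, -29, 9) (196, -90, -32, -13) (100, -89, -56, -12)
360 (242, -57, -29, 10) (188, -93, -33, -13) (100, -96, -52, -14)
368 (238, -63, -29, 9) (170, -95, -37, -12) (100, -96, -52, -13)
376 (236, -64, -29, 11) (162, -99, -37, -12) (100, -99, -51, -13)
384 (234, -69, -29, 10) (156, -101, -38, -12) (100, -101, -50, -12)
392 (230, -75, -29, 9) (152, -97, -41, -7) (100, -102, -49, -11)
```

The depth readings explain it. The wrist camera shows the fingertips at tool x≈-54 mm when open, about 40 mm short of the stated TCP. The fingers closed on top of the jar (top at x≈-40) and nothing penetrated. The real grasp point is about 40 mm further back, so I'll open fully and go 42 mm lower in steps, watching the force.

Call:
step_arm:
  motion:
    - [0,0,0,0,0,0,0]
    - [0,-3,0,0,0,0,0]
    - [10,-3,0,0,0,0,0]
    - [20,-3,0,0,0,0,0]
    - [20,-3,0,0,0,0,0]

```text
time_s: 4.2
eef_pos: [0.4808, 0.296, -0.013]
eef_rot: [0.555, -0.436, 0.557, 0.437]
wrist_force: [-0.4, 0.6, 0.8]
opening: 0.999
```

```bash
python3 st.py w5 230 310
```

```text
4.25 op 1.001 F [ 0.6  0.1 -0.4] [ 0.4814  0.2962 -0.0124] q [ 0.342  0.43   1.756  0.     0.958 -2.56 ]
230 [(220, -16, -44, -23), (236, -16, -37, -23), (252, -20, -30, -24), (268, -53, -19, -33), (284, -59, -14, -35), (300, -62, -9, -36), (316, -64, -4, -36), (332, -64, 0, -36), (348, -63, 5, -36), (364, -61, 10, -35), (380, -60, 14, -35), (396, -54, 20, -33), (412, -20, 32, -24), (428, -14, 40, -23)]
310 [(220, -16, -46, 12), (236, -16, -39, 11), (252, -16, -32, 11), (268, -54, -20, -7), (284, -60, -14, -10), (300, -64, -9, -11), (316, -65, -4, -12), (332, -65, 0, -12), (348, -65, 5, -12), (364, -64, 10, -12), (380, -61, 15, -10), (396, -54, 21, -7), (412, -16, 35, 11), (428, -16, 41, 11)]
```

TCP reads below the bench with no force, so the 40 mm offset is confirmed. The jar is centred (y≈0). Lower another 21 mm and grip.

Call:
step_arm:
  motion:
    - [12,0,0,0,0,0,0]
    - [21,0,0,0,0,0,0]
    - [21,0,0,0,0,0,0]
    - [21,0,0,0,0,0,255]
    - [21,0,0,0,0,0,255]
    - [21,0,0,0,0,0,255]
    - [21,0,0,0,0,0,255]
    - [21,0,0,0,0,0,255]

```text
time_s: 5.25
eef_pos: [0.4824, 0.2967, -0.0318]
eef_rot: [0.556, -0.437, 0.556, 0.436]
wrist_force: [-2.4, -0.8, 6.8]
opening: 0.54
```

Gripped at 0.54 (about 46–48 mm). Lift.

Call:
step_arm:
  motion:
    - [-15,0,0,0,0,0,255]
    - [-50,0,0,0,0,0,255]
    - [-95,0,0,0,0,0,255]
    - [-140,0,0,0,0,0,255]
    - [-185,0,0,0,0,0,255]
    - [-210,0,0,0,0,0,255]
    - [-210,0,0,0,0,0,255]

```text
time_s: 6.12
eef_pos: [0.4839, 0.2971, 0.1807]
eef_rot: [0.558, -0.437, 0.554, 0.436]
wrist_force: [-0.2, -0.3, -1.5]
opening: 0.541
```

```bash
python3 st.py w6 200 260
python3 - <<'E'
from h import *
s=load("w6");i=np.linalg.inv(s.T@np.linalg.inv(np.array(ctrl.camera_info("wrist")["hand_eye"])))
print([(v,*((i@np.append(s.dep(327,v),1))[:3]*1000).round(0).astype(int).tolist()) for v in range(120,420,12)])
E
```

```text
6.175 op 0.541 F [-0.  -1.1 -1.7] [0.4826 0.2965 0.1784] q [ 0.342  0.173  1.645 -0.     1.321 -2.56 ]
200 [(220, 179, -92, 3), (236, 182, -79, 3), (252, 181, -65, 3), (268, 178, -51, 3), (284, -62, -13, -44), (300, -63, -9, -45), (316, -63, -4, -45), (332, -63, 0, -45), (348, -64, 5, -45), (364, -64, 9, -45), (380, 177, 44, 3), (396, 177, 57, 3), (412, 180, 71, 3), (428, 181, 85, 3)]
260 [(220, 181, -96, 58), (236, 180, -82, 57), (252, -75, -21, -31), (268, -78, -16, -32), (284, -82, -11, -34), (300, -84, -7, -34), (316, -84, -4, -34), (332, -83, 0, -34), (348, -84, 4, -34), (364, -81, 8, -33), (380, -79, 12, -32), (396, -76, 17, -32), (412, 179, 74, 57), (428, 180, 88, 57)]
[(120, 178, -1, -63), (132, 177, -1, -53), (144, 176, -1, -44), (156, 179, -1, -34), (168, 179, -1, -24), (180, 178, -1, -14), (192, -51, -1, -45), (204, -68, -1, -45), (216, -78, -1, -44), (228, -81, -1, -41), (240, -82, -1, -39), (252, -83, -1, -36), (264, -83, -1, -33), (276, -85, -1, -31), (288, -84, -1, -27), (300, -84, -1, -24), (312, -85, -1, -21), (324, -86, -1, -18), (336, -85, -1, -15), (348, -85, -1, -11), (360, -85, -1, -8), (372, -85, -1, -4), (384, -85, -1, -1), (396, -84, -1, 3), (408, -85, -1, 7)]
```

Call:
step_arm:
  motion:
    - [-10,0,0,0,10,0,255]
    - [-20,0,0,0,20,0,255]
    - [-30,0,0,0,30,0,255]
    - [-40,0,0,0,40,0,255]
    - [-40,0,0,0,40,0,255]

```text
time_s: 6.8
eef_pos: [0.4802, 0.2972, 0.2109]
eef_rot: [0.327, -0.56, 0.714, 0.262]
wrist_force: [-0.5, -0.5, -1.6]
opening: 0.535
```

```bash
cat > p.py <<'E'
from h import *
o=ctrl.get_obs();print(o["time_s"],round(o["opening"],3),o["q"].round(4).tolist(),o["wrist_force"].round(1),o["dq"].round(3));print(Ttool(o).round(4).tolist())
E
python3 p.py
```

```text
6.8 0.535 [0.6137, 0.6158, 1.1593, -0.4647, 1.9041, -2.3252] [-0.5 -0.5 -1.6] [-0.037 -0.1    0.039  0.031 -0.047 -0.004]
[[-0.1581, -0.972, 0.1739, 0.4802], [-0.6293, 0.2349, 0.7408, 0.2972], [-0.7609, 0.0077, -0.6489, 0.2109], [0.0, 0.0, 0.0, 1.0]]
```

q4 goes negative here and its limit is -1.14, so pointing the tool to the right is tight. I'll fit a kinematic model from the logged poses to choose a feasible tool direction.

```bash
cat > kin.py <<'E'
import numpy as np
from scipy.optimize import least_squares
from scipy.spatial.transform import Rotation as R
C=np.array([[0,0,-1],[0,1,0],[1,0,0]]).astype(float)  # tool axes in flange: x_tool=flange z
def rz(a):return R.from_euler('z',a).as_matrix()
def ry(a):return R.from_euler('y',a).as_matrix()
def fk(q,p,s=(1,1)):
    o1,o6,e,a1,d1,L2,a3,L3,Lt=p
    A=rz(q[0]+o1);B=A@ry(q[1]);D=B@ry(q[2]);E=D@rz(s[0]*q[3])@ry(q[4])@rz(s[1]*q[5]+o6)
    P=A@[a1,e,d1]+B@[0,0,L2]+D@[a3,0,L3]+E@[0,0,Lt]
    return P,E@np.array([[0,0,1],[0,1,0],[-1,0,0]]).T
data=[([.984699,.181389,1.607757,-.000044,1.353803,-.206306],[.2129,.53363,.19189],[[-.001,.371,.929],[-.001,.929,-.371],[-1,-.001,0]]),
([.34,.168,1.623,-.002,1.35,-2.571],[.4861,.296,.1923],[[.0016,-.9736,.2281],[-.0017,.2281,.9736],[-1,-.002,-.0013]]),
([.345,.391,1.757,0,.994,-2.557],[.4791,.2971,.0086],None),([.342,.43,1.756,0,.958,-2.56],[.4814,.2962,-.0124],None),([.342,.173,1.645,0,1.321,-2.56],[.4826,.2965,.1784],None),
([.6137,.6158,1.1593,-.4647,1.9041,-2.3252],[.4802,.2972,.2109],[[-.1581,-.972,.1739],[-.6293,.2349,.7408],[-.7609,.0077,-.6489]])]
def fit(s,extra=[],fixed=True):
    def res(p):
        r=[]
        for q,P,M in data+extra:
            X,N=fk(q,p,s); r+=list((X-P)*10)
            if M is not None: r+=list((N-np.array(M)).ravel())
        return np.array(r+[p[6]*.02,p[3]*.02])
    best=None
    for o1 in(0,.2):
      for o6 in(0,1.57,-1.57,3.14):
        f=least_squares(res,[o1,o6,0.05,.0,.35,.4,0,.4,.2])
        if best is None or f.cost<best.cost:best=f
    return best
if __name__=="__main__":
    for s in((1,1),(1,-1),(-1,1),(-1,-1)):
        f=fit(s);print(s,f.cost,f.x.round(4).tolist())
E
python3 kin.py
```

```text
(1, 1) 1.7222472866530483e-05 [0.0001, 1.5709, 0.1176, 0.0005, 0.3127, 0.4377, 0.085, 0.5139, 0.357]
(1, -1) 2.006154014523601 [0.3207, -3.5534, -0.0637, 0.0323, 0.3295, 0.3222, 0.0102, 0.4914, 0.3422]
(-1, 1) 0.07701089690237915 [1.3764, 2.9717, -0.522, -0.2181, 0.1282, -0.4156, -0.4717, 0.4128, -0.0932]
(-1, -1) 2.1589485607183767 [1.8655, 4.2839, -0.5652, -0.5068, 0.2172, -0.2083, -0.3466, 0.4209, 0.0778]
```

```bash
cat > ik.py <<'E'
from kin import *
p=fit((1,1)).x
lo=np.array([-2.99,-.89,.3,-1.14,0,-3.12]);hi=np.array([2.99,2.07,2.58,4.28,2.63,3.12])
rng=np.random.default_rng(0)
def ik(P,M,seeds=25,seed=None):
    sol=[]
    for k in range(seeds if seed is None else 1):
        q0=rng.uniform(lo,hi) if seed is None else seed
        f=least_squares(lambda q:np.r_[(fk(q,p)[0]-P)*5,(fk(q,p)[1]-M).ravel()],np.clip(q0,lo+1e-3,hi-1e-3),bounds=(lo,hi),max_nfev=80)
        if f.cost<1e-5 and not any(np.abs(f.x-s).max()<.05 for s in sol): sol.append(f.x)
    return sol
def Rt(az,zdown=True):
    x=np.array([np.cos(az),np.sin(az),0]);z=np.array([0,0,-1.]);return np.c_[x,np.cross(z,x),z],x
E
cat > t1.py <<'E'
from ik import *
peg=np.array([.593,.079,0])
for az in range(-180,180,20):
    M,t=Rt(np.radians(az))
    for z in(.097,.19):
        for q in ik(peg+.06*t+[0,0,z],M):
            w=peg-.297*t; print(az,z,q.round(2).tolist(),"wrist",w[:2].round(2))
E
python3 t1.py
```

```text
-140 0.097 [0.18, 1.38, 0.64, -0.92, 2.47, -2.37] wrist [0.82 0.27]
-140 0.19 [0.18, 1.22, 0.74, -0.99, 2.51, -2.45] wrist [0.82 0.27]
-120 0.097 [0.28, 1.26, 0.87, -1.06, 2.22, -2.4] wrist [0.74 0.34]
-120 0.19 [0.28, 1.11, 0.95, -1.12, 2.26, -2.48] wrist [0.74 0.34]
-40 0.097 [0.37, 0.84, 1.92, 4.25, 1.39, -1.91] wrist [0.37 0.27]
-40 0.19 [0.37, 0.6, 2.0, 4.28, 1.32, -2.06] wrist [0.37 0.27]
-20 0.097 [0.19, 0.8, 2.12, 3.69, 1.39, -1.68] wrist [0.31 0.18]
-20 0.19 [0.19, 0.51, 2.22, 3.72, 1.22, -1.79] wrist [0.31 0.18]
0 0.097 [-0.13, 0.8, 2.24, 3.01, 1.47, -1.56] wrist [0.3  0.08]
0 0.19 [-0.13, 0.47, 2.35, 3.0, 1.24, -1.53] wrist [0.3  0.08]
20 0.097 [-0.45, 0.8, 2.22, 2.33, 1.49, -1.48] wrist [ 0.31 -0.02]
20 0.19 [-0.45, 0.47, 2.33, 2.31, 1.34, -1.32] wrist [ 0.31 -0.02]
40 0.097 [-0.61, 0.81, 2.08, 1.83, 1.51, -1.32] wrist [ 0.37 -0.11]
40 0.19 [-0.61, 0.53, 2.17, 1.81, 1.46, -1.14] wrist [ 0.37 -0.11]
60 0.097 [-0.63, 0.85, 1.86, 1.47, 1.61, -1.15] wrist [ 0.44 -0.18]
60 0.19 [-0.63, 0.62, 1.94, 1.48, 1.63, -1.0] wrist [ 0.44 -0.18]
80 0.097 [-0.58, 0.94, 1.61, 1.23, 1.79, -1.02] wrist [ 0.54 -0.21]
80 0.19 [-0.58, 0.75, 1.68, 1.26, 1.83, -0.9] wrist [ 0.54 -0.21]
100 0.097 [-0.49, 1.05, 1.34, 1.05, 2.01, -0.94] wrist [ 0.64 -0.21]
100 0.19 [-0.49, 0.88, 1.41, 1.09, 2.06, -0.84] wrist [ 0.64 -0.21]
120 0.097 [-0.39, 1.17, 1.07, 0.89, 2.24, -0.92] wrist [ 0.74 -0.18]
120 0.19 [-0.39, 1.01, 1.14, 0.95, 2.29, -0.83] wrist [ 0.74 -0.18]
140 0.097 [-0.28, 1.29, 0.81, 0.72, 2.47, -0.97] wrist [ 0.82 -0.11]
140 0.19 [-0.28, 1.14, 0.9, 0.78, 2.53, -0.89] wrist [ 0.82 -0.11]
```

```bash
cat > plan.py <<'E'
from ik import *
import sys
sys.path.insert(0,'.')
from h import Ttool,ctrl
def plan(P,M,n,mid=(0,0,0),show=True):
    T=Ttool();q=np.array(ctrl.get_obs()["q"]);R0=T[:3,:3]
    rv=R.from_matrix(R0.T@M).as_rotvec();d=R0.T@(np.array(P)-T[:3,3]);mm=R0.T@np.array(mid)
    print("rot deg",np.degrees(rv).round(1),np.degrees(np.linalg.norm(rv)).round(1),"shift",(d*1000).round(1))
    for k in range(1,n+1):
        f=k/n;sh=f*d+4*f*(1-f)*mm;Rk=R0@R.from_rotvec(rv*f).as_matrix();Pk=T[:3,3]+R0@sh
        s=ik(Pk,Rk,seed=q)
        ok=len(s)>0
        if ok: dq=np.abs(s[0]-q);q=s[0]
        print((sh*1000).round().astype(int).tolist(),np.degrees(rv*f).round(1).tolist(),"q",q.round(2).tolist() if ok else "FAIL",(dq/.125/np.array([2.57,2.57,3.01,3.14,3.14,3.14])).max().round(2) if ok else "")
E
python3 - <<'E'
from plan import *
for az in(-114,-117,-120):
    M,t=Rt(np.radians(az));print(az)
    for z in (.097,.135,.18,.2): print(z,[s.round(3).tolist() for s in ik(np.array([.593,.079,z])+.06*t,M)])
M,t=Rt(np.radians(-119)); plan(np.array([.593,.079,.18])+.06*t,M,8)
E
```

```text
-114
0.097 [[0.308, 1.228, 0.95, -1.102, 2.148, -2.393]]
0.135 [[0.308, 1.162, 0.986, -1.119, 2.161, -2.425]]
0.18 []
0.2 []
-117
0.097 [[0.294, 1.246, 0.911, -1.082, 2.186, -2.397]]
0.135 [[0.294, 1.181, 0.948, -1.1, 2.199, -2.428]]
0.18 [[0.294, 1.107, 0.982, -1.126, 2.217, -2.472]]
0.2 [[0.294, 1.076, 0.994, -1.14, 2.225, -2.494]]
-120
0.097 [[0.281, 1.264, 0.873, -1.062, 2.224, -2.399]]
0.135 [[0.281, 1.199, 0.911, -1.081, 2.237, -2.43]]
0.18 [[0.281, 1.126, 0.946, -1.108, 2.255, -2.474]]
0.2 [[0.281, 1.095, 0.958, -1.122, 2.263, -2.496]]
rot deg [ 7.1 49.2 14.3] 51.7 shift [ 180.7 -145.1 -165.9]
[23, -18, -21] [0.9, 6.1, 1.8] q [0.58, 0.67, 1.13, -0.53, 1.96, -2.34] 0.18
[45, -36, -41] [1.8, 12.3, 3.6] q [0.55, 0.73, 1.11, -0.6, 2.01, -2.36] 0.18
[68, -54, -62] [2.7, 18.4, 5.3] q [0.51, 0.79, 1.09, -0.68, 2.06, -2.38] 0.19
[90, -73, -83] [3.5, 24.6, 7.1] q [0.47, 0.85, 1.07, -0.76, 2.1, -2.4] 0.2
[113, -91, -104] [4.4, 30.7, 8.9] q [0.43, 0.92, 1.04, -0.84, 2.14, -2.41] 0.21
[135, -109, -124] [5.3, 36.9, 10.7] q [0.39, 0.98, 1.02, -0.93, 2.17, -2.43] 0.22
[158, -127, -145] [6.2, 43.0, 12.5] q [0.34, 1.05, 0.99, -1.02, 2.21, -2.45] 0.23
[181, -145, -166] [7.1, 49.2, 14.3] q [0.29, 1.12, 0.96, -1.11, 2.24, -2.47] 0.25
```

Call:
step_arm:
  motion:
    - [23,-18,-21,0.9,6.1,1.8,255]
    - [45,-36,-41,1.8,12.3,3.6,255]
    - [68,-54,-62,2.7,18.4,5.3,255]
    - [90,-73,-83,3.5,24.6,7.1,255]
    - [113,-91,-104,4.4,30.7,8.9,255]
    - [135,-109,-124,5.3,36.9,10.7,255]
    - [150,-120,-138,5.9,41,12,255]
    - [150,-120,-138,5.9,41,12,255]

```text
time_s: 7.8
eef_pos: [0.55, 0.0685, 0.1889]
eef_rot: [0.06, -0.52, 0.851, 0.047]
wrist_force: [0.5, 0.8, -1.1]
opening: 0.535
```

```bash
python3 p.py
python3 - <<'E'
from plan import *
M,t=Rt(np.radians(-119)); plan(np.array([.593,.079,.178])+.06*t,M,3)
E
```

```text
7.8 0.535 [0.3476, 1.0186, 1.0018, -0.9815, 2.1978, -2.4475] [ 0.5  0.8 -1.1] [ 0.049 -0.049 -0.023  0.024  0.017  0.008]
[[-0.4514, -0.8907, 0.0531, 0.55], [-0.8796, 0.4542, 0.1417, 0.0685], [-0.1503, 0.0173, -0.9885, 0.1889], [0.0, 0.0, 0.0, 1.0]]
rot deg [1.1 8.6 1.9] 8.9 shift [ 32.2 -31.7   5.6]
[11, -11, 2] [0.4, 2.9, 0.6] q [0.33, 1.05, 0.99, -1.02, 2.21, -2.46] 0.11
[21, -21, 4] [0.8, 5.8, 1.3] q [0.31, 1.09, 0.97, -1.07, 2.23, -2.46] 0.11
[32, -32, 6] [1.1, 8.6, 1.9] q [0.29, 1.12, 0.96, -1.11, 2.24, -2.47] 0.11
```

Call:
step_arm:
  motion:
    - [11,-11,2,0.4,2.9,0.6,255]
    - [21,-21,4,0.8,5.8,1.3,255]
    - [28,-28,5,1.0,7.6,1.7,255]
    - [32,-32,6,1.1,8.6,1.9,255]
    - [32,-32,6,1.1,8.6,1.9,255]

```text
time_s: 8.43
eef_pos: [0.5651, 0.0297, 0.1801]
eef_rot: [0.002, -0.509, 0.861, -0.001]
wrist_force: [0.3, -0.2, -0.5]
opening: 0.541
```

```bash
python3 p.py
python3 - <<'E'
from h import *
a=shot("scene","a7");b=shot("side","b7")
x=cv2.resize(a.p[140:290,280:440,::-1],(400,375),interpolation=cv2.INTER_CUBIC)
y=cv2.resize(b.p[130:280,230:390,::-1],(400,375),interpolation=cv2.INTER_CUBIC)
cv2.imwrite("pics/v7.png",np.hstack([x,y]))
E
```

```text
8.425 0.541 [0.29, 1.1221, 0.9504, -1.1139, 2.2438, -2.473] [ 0.3 -0.2 -0.5] [ 0.011 -0.01  -0.004  0.004  0.005  0.002]
[[-0.482, -0.8762, 0.0043, 0.5651], [-0.8762, 0.482, 0.0007, 0.0297], [-0.0027, -0.0035, -1.0, 0.1801], [0.0, 0.0, 0.0, 1.0]]
```

View pics/v7.png

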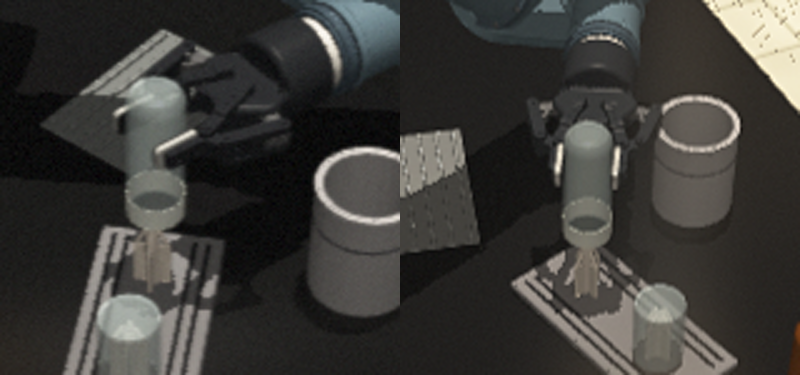

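The jar hangs upright above the free peg. In pixels, its rim centre is at about (342.4,222.8) in the scene view and (305,221.6) in the side view. The gripper clears both the dewar and the beaker. Now to compute the rim's offset from the peg.

Run:
```python
from h import *
a=load("a7");b=load("b7")
for z in(.085,.095,.105): print(z,a.atz(342.4,222.8,z),b.atz(305,221.6,z))
T=Ttool();print("pred mouth",(T@[-.06,0,.085,1])[:3], (T@[-.06,0,-.045,1])[:3])
# silhouettes columns at heights: dome & band edges
print("proj pred rim",a.proj((T@[-.06,0,.085,1])[:3]),b.proj((T@[-.06,0,.085,1])[:3]),"dome ctr",a.proj((T@[-.06,0,-.021,1])[:3]),b.proj((T@[-.06,0,-.021,1])[:3]))
# local upright peg check using depth of the rim band and jar in both
for n,s in(("a",a),("b",b)):
    c,r=(342,range(172,232,6)) if n=="a" else (305,range(180,232,6))
    print(n,[(v,s.dep(c,v).tolist()) for v in r])
```

```text
0.085 [0.59   0.0941 0.085 ] [0.5986 0.0917 0.085 ]
0.095 [0.5944 0.0848 0.095 ] [0.5946 0.0825 0.095 ]
0.105 [0.5988 0.0755 0.105 ] [0.5906 0.0734 0.105 ]
pred mouth [0.59466492 0.08292563 0.09587254] [0.59394917 0.08281399 0.22587053]
proj pred rim [342.1 223.1] [305.  221.2] dome ctr [341.7 183.8] [304.6 189.3]
a [(172, [0.5906, 0.0919, 0.2233]), (178, [0.5992, 0.0735, 0.2255]), (184, [0.6027, 0.0662, 0.2175]), (190, [0.6044, 0.0623, 0.2062]), (196, [0.604, 0.0632, 0.19]), (202, [0.609, 0.0524, 0.1853]), (208, [0.6038, 0.0632, 0.1585]), (214, [0.6049, 0.0609, 0.1447]), (220, [0.6049, 0.0608, 0.1283]), (226, [0.6049, 0.0607, 0.1116])]
b [(180, [0.5978, 0.0888, 0.2242]), (186, [0.5907, 0.0729, 0.2211]), (192, [0.5859, 0.0622, 0.2133]), (198, [0.5847, 0.0597, 0.1972]), (204, [0.5851, 0.0607, 0.1772]), (210, [0.5845, 0.0595, 0.1591]), (216, [0.5855, 0.0618, 0.1367]), (222, [0.5855, 0.062, 0.1161]), (228, [0.5844, 0.0596, 0.098])]
```

The jar is upright, about 3 mm too far in +y. Correct that and lower it in steps.

Call:
step_arm:
  motion:
    - [3.5,-1,5,0,0,0,255]
    - [3.5,-1,18,0,0,0,255]
    - [3.5,-1,33,0,0,0,255]
    - [3.5,-1,48,0,0,0,255]
    - [3.5,-1,62,0,0,0,255]
    - [3.5,-1,72,0,0,0,255]
    - [3.5,-1,72,0,0,0,255]

```text
time_s: 9.4
eef_pos: [0.5643, 0.0262, 0.107]
eef_rot: [0.001, -0.509, 0.861, -0.001]
wrist_force: [-0.1, -0.2, -0.4]
opening: 0.535
```

```bash
python3 p.py
```

```text
9.4 0.535 [0.2861, 1.2398, 0.8979, -1.0742, 2.2119, -2.404] [-0.1 -0.2 -0.4] [ 0.    -0.026 -0.005 -0.007  0.01  -0.002]
[[-0.4819, -0.8762, 0.0025, 0.5643], [-0.8762, 0.4819, -0.0004, 0.0262], [-0.0009, -0.0024, -1.0, 0.107], [0.0, 0.0, 0.0, 1.0]]
```

No contact so far, with the rim at about 23 mm. Ease down the last few millimetres.

Call:
step_arm:
  motion:
    - [0,0,4,0,0,0,255]
    - [0,0,8,0,0,0,255]
    - [0,0,10,0,0,0,255]
    - [0,0,10,0,0,0,255]

```text
time_s: 9.9
eef_pos: [0.5648, 0.0263, 0.0982]
eef_rot: [0.002, -0.509, 0.861, -0.001]
wrist_force: [0.6, 0.0, -0.2]
opening: 0.535
```

Call:
step_arm:
  motion:
    - [0,0,1.5,0,0,0,255]
    - [0,0,3,0,0,0,255]
    - [0,0,3,0,0,0,255]

```text
time_s: 10.28
eef_pos: [0.5648, 0.0268, 0.098]
eef_rot: [0.002, -0.508, 0.861, -0.003]
wrist_force: [-4.3, -1.0, 9.4]
opening: 0.54
```

The jar is seated: 9 N of contact at the predicted height. Release it, and plan the retreat.

Call:
step_arm:
  motion:
    - [0,0,0,0,0,0,100]
    - [0,0,0,0,0,0,50]
    - [0,0,0,0,0,0,0]
    - [0,0,0,0,0,0,0]

```text
time_s: 10.78
eef_pos: [0.5647, 0.0262, 0.095]
eef_rot: [0.002, -0.509, 0.861, -0.001]
wrist_force: [-0.5, -0.6, -0.8]
opening: 0.999
```

```bash
python3 p.py
python3 - <<'E'
from plan import *
T=Ttool();M=T[:3,:3]
plan(T[:3,3]-.07*M[:,0],M,5)
for k in(.08,.1): print(k,[s.round(2).tolist() for s in ik(T[:3,3]-k*M[:,0]+[0,0,.15],M)])
# tube grasp targets: nozzle axis az ~85deg ; tool down, jaw y perpendicular to nozzle
for az in(-5,175):
    y=np.array([np.cos(np.radians(az)),np.sin(np.radians(az)),0]);x=np.array([0,0,-1.])
    N=np.c_[x,y,np.cross(x,y)]
    for z in(.1,.3): print(az,z,[s.round(2).tolist() for s in ik(np.array([.478,-.336,z]),N)])
E
```

```text
10.775 0.999 [0.2861, 1.2611, 0.8839, -1.0685, 2.2075, -2.3942] [-0.5 -0.6 -0.8] [ 0.    -0.001 -0.002 -0.     0.001 -0.001]
[[-0.4818, -0.8763, 0.0041, 0.5647], [-0.8763, 0.4818, 0.0001, 0.0262], [-0.002, -0.0035, -1.0, 0.095], [0.0, 0.0, 0.0, 1.0]]
rot deg [0. 0. 0.] 0.0 shift [-70.   0.  -0.]
[-14, 0, 0] [0.0, 0.0, 0.0] q [0.3, 1.28, 0.84, -1.07, 2.23, -2.41] 0.12
[-28, 0, 0] [0.0, 0.0, 0.0] q [0.31, 1.31, 0.79, -1.08, 2.25, -2.44] 0.13
[-42, 0, 0] [0.0, 0.0, 0.0] q [0.32, 1.33, 0.74, -1.09, 2.27, -2.46] 0.14
[-56, 0, 0] [0.0, 0.0, 0.0] q [0.33, 1.36, 0.68, -1.11, 2.29, -2.49] 0.15
[-70, 0, 0] [0.0, 0.0, 0.0] q [0.34, 1.39, 0.62, -1.12, 2.31, -2.52] 0.16
0.08 []
0.1 []
-5 0.1 [[-0.82, 0.3, 1.66, 0.0, 1.18, -0.73]]
-5 0.3 [[-0.82, 0.13, 1.45, 0.0, 1.56, -0.73]]
175 0.1 [[-0.82, 0.3, 1.66, 0.0, 1.18, 2.41]]
175 0.3 [[-0.82, 0.13, 1.45, 0.0, 1.56, 2.41]]
```

Call:
step_arm:
  motion:
    - [-14,0,0,0,0,0,0]
    - [-28,0,0,0,0,0,0]
    - [-42,0,0,0,0,0,0]
    - [-56,0,0,0,0,0,0]
    - [-70,0,0,0,0,0,0]
    - [-70,0,0,0,0,0,0]

```text
time_s: 11.52
eef_pos: [0.5984, 0.0885, 0.095]
eef_rot: [0.002, -0.509, 0.861, -0.001]
wrist_force: [-0.7, 0.0, 1.3]
opening: 0.998
```

```bash
python3 p.py
python3 - <<'E'
from plan import *
from h import *
az=np.radians(167);y=np.array([np.cos(az),np.sin(az),0]);x=np.array([0,0,-1.]);N=np.c_[x,y,np.cross(x,y)]
plan([.50,.25,.33],N,10)
a=shot("scene","a8");b=shot("side","b8")
x=cv2.resize(a.p[140:290,280:440,::-1],(400,375),interpolation=cv2.INTER_CUBIC)
y=cv2.resize(b.p[130:280,230:390,::-1],(400,375),interpolation=cv2.INTER_CUBIC)
cv2.imwrite("pics/v8.png",np.hstack([x,y]))
E
```

```text
11.525 0.998 [0.3449, 1.392, 0.6165, -1.1213, 2.3154, -2.5207] [-0.7  0.   1.3] [-0.014 -0.012  0.035  0.006 -0.012  0.015]
[[-0.4811, -0.8766, 0.0047, 0.5984], [-0.8767, 0.4811, -0.0001, 0.0885], [-0.0022, -0.0041, -1.0, 0.095], [0.0, 0.0, 0.0, 1.0]]
rot deg [-12.6 -89.3 -12.2] 91.0 shift [ -94.8  163.  -235.4]
[-9, 16, -24] [-1.3, -8.9, -1.2] q [0.37, 1.24, 0.74, -0.98, 2.24, -2.47] 0.49
[-19, 33, -47] [-2.5, -17.9, -2.4] q [0.39, 1.09, 0.85, -0.85, 2.16, -2.44] 0.46
[-28, 49, -71] [-3.8, -26.8, -3.7] q [0.4, 0.94, 0.95, -0.75, 2.08, -2.43] 0.45
[-38, 65, -94] [-5.0, -35.7, -4.9] q [0.4, 0.8, 1.04, -0.64, 2.01, -2.43] 0.43
[-47, 81, -118] [-6.3, -44.6, -6.1] q [0.4, 0.67, 1.12, -0.55, 1.93, -2.45] 0.42
[-57, 98, -141] [-7.5, -53.6, -7.3] q [0.38, 0.54, 1.19, -0.45, 1.86, -2.47] 0.41
[-66, 114, -165] [-8.8, -62.5, -8.5] q [0.36, 0.41, 1.26, -0.34, 1.79, -2.51] 0.39
[-76, 130, -188] [-10.1, -71.4, -9.7] q [0.34, 0.29, 1.33, -0.24, 1.73, -2.55] 0.38
[-85, 147, -212] [-11.3, -80.4, -11.0] q [0.3, 0.18, 1.39, -0.12, 1.67, -2.6] 0.36
[-95, 163, -235] [-12.6, -89.3, -12.2] q [0.25, 0.07, 1.46, -0.0, 1.61, -2.66] 0.34
```

View pics/v8.png

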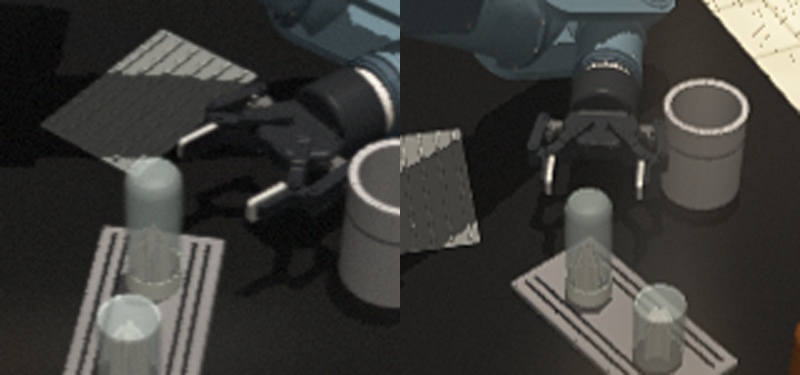

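The jar is home on the peg, with its rim on the plate. But the dewar looks shifted compared with the previous view: its left edge in the side panel went from 655 to 663 and its top from 95 to 80. The opening fingers' knuckle must have nudged it, so I'll measure.

```bash
cat > dw.py <<'E'
from h import *
from scipy.optimize import least_squares
def pts(s):
    v,u=np.mgrid[0:480,0:640];fx,fy,cx,cy=s.k
    c=np.stack([(u-cx)/fx*s.d,(v-cy)/fy*s.d,s.d],-1).reshape(-1,3)
    return (c@s.T[:3,:3].T+s.T[:3,3])[s.d.ravel()>0]
def dewar(f,g=(.752,.15),zr=(.03,.118)):
    P=pts(load(f));m=(P[:,2]>zr[0])&(P[:,2]<zr[1])&(np.hypot(P[:,0]-g[0],P[:,1]-g[1])<.075)&(P[:,1]<g[1]+.005)&(P[:,0]>.68)
    Q=P[m];r=least_squares(lambda c:np.hypot(Q[:,0]-c[0],Q[:,1]-c[1])-.044,g,loss="soft_l1",f_scale=.002)
    return r.x.round(4),len(Q),np.median(np.abs(r.fun)).round(4)
if __name__=="__main__":
    for f in("scene0","side0","a7","b7","a8","b8"): print(f,dewar(f))
E
python3 dw.py
```

```text
scene0 (array([0.751, 0.155]), 1252, np.float64(0.0009))
side0 (array([0.7515, 0.1544]), 744, np.float64(0.0011))
a7 (array([0.7511, 0.1552]), 1251, np.float64(0.0009))
b7 (array([0.7515, 0.1544]), 731, np.float64(0.0011))
a8 (array([0.7698, 0.1754]), 1320, np.float64(0.0019))
b8 (array([0.7706, 0.1749]), 701, np.float64(0.0018))
```

The dewar was dragged about 28 mm, from (0.751,0.155) to (0.770,0.175). It has to go back. I'll first leave along the safe path, closing the hand partly so it's narrower, then pinch the dewar's rim wall from above and slide it back.

Call:
step_arm:
  motion:
    - [0,0,0,0,0,0,110]
    - [-5,16,-16,-1.3,-5,-1.2,110]
    - [-19,33,-47,-2.5,-14,-2.4,110]
    - [-28,49,-71,-3.8,-24,-3.7,110]
    - [-38,65,-94,-5,-34,-4.9,110]
    - [-47,81,-118,-6.3,-44.6,-6.1,110]
    - [-57,98,-141,-7.5,-53.6,-7.3,110]
    - [-66,114,-165,-8.8,-62.5,-8.5,110]
    - [-76,130,-188,-10.1,-71.4,-9.7,110]
    - [-85,147,-212,-11.3,-80.4,-11,110]

```text
time_s: 12.88
eef_pos: [0.5096, 0.2331, 0.3087]
eef_rot: [0.512, -0.461, 0.602, 0.405]
wrist_force: [-1.0, -1.2, 0.7]
opening: 0.568
```

```bash
python3 p.py
python3 - <<'E'
from plan import *
from h import shot
shot("scene","a9");shot("side","b9")
import dw
g=(.77,.175);r=[dw.dewar(f,g)[0] for f in("a9","b9")];print(r,[dw.dewar(f,g)[1:] for f in("a9","b9")])
c=np.mean(r,0)
for s in("a9","b9"):   # rim ring: top points
    P=dw.pts(dw.load(s));d=np.hypot(P[:,0]-c[0],P[:,1]-c[1]);m=(P[:,2]>.121)&(P[:,2]<.135)&(d<.05)
    print(s,"rim radii",np.percentile(d[m],[2,25,50,75,98]).round(4),m.sum())
az=np.arctan2(c[1],c[0]);w=c-.042*c/np.hypot(*c);print("wall",w,np.degrees(az))
y=-np.array([np.cos(az),np.sin(az),0]);x=np.array([0,0,-1.]);N=np.c_[x,y,np.cross(x,y)]
plan([w[0],w[1],.15],N,8)
print([s.round(2).tolist() for s in ik(np.array([w[0],w[1],.065]),N)])
E
```

```text
12.875 0.568 [0.2943, 0.167, 1.3993, -0.1199, 1.6661, -2.6037] [-1.  -1.2  0.7] [-0.304 -0.949  0.564  0.917 -0.495 -0.418]
[[-0.0523, -0.9686, 0.243, 0.5096], [-0.1403, 0.2481, 0.9585, 0.2331], [-0.9887, 0.016, -0.1488, 0.3087], [0.0, 0.0, 0.0, 1.0]]
[array([0.772 , 0.1751]), array([0.7722, 0.1743])] [(1263, np.float64(0.0009)), (771, np.float64(0.0013))]
a9 rim radii [0.036  0.0395 0.0419 0.0441 0.0471] 376
b9 rim radii [0.0358 0.039  0.0417 0.0437 0.0469] 161
wall [0.73113553 0.16543113] 12.749407499337657
rot deg [-27.1  -8.2  -2.6] 28.4 shift [ 160.5 -232.2   14. ]
[20, -29, 2] [-3.4, -1.0, -0.3] q [0.26, 0.2, 1.39, -0.11, 1.62, -2.69] 0.22
[40, -58, 3] [-6.8, -2.0, -0.6] q [0.23, 0.25, 1.37, -0.1, 1.57, -2.78] 0.22
[60, -87, 5] [-10.2, -3.1, -1.0] q [0.2, 0.3, 1.35, -0.08, 1.53, -2.87] 0.22
[80, -116, 7] [-13.6, -4.1, -1.3] q [0.17, 0.35, 1.32, -0.07, 1.5, -2.95] 0.22
[100, -145, 9] [-16.9, -5.1, -1.6] q [0.14, 0.41, 1.28, -0.05, 1.47, -3.04] 0.22
[120, -174, 10] [-20.3, -6.1, -1.9] q FAIL 
[140, -203, 12] [-23.7, -7.1, -2.2] q FAIL 
[160, -232, 14] [-27.1, -8.2, -2.6] q FAIL 
[[0.06, 0.68, 1.19, 0.0, 1.27, 2.98]]
```

Run:
```python
from plan import *
c=np.array([.772,.1747]);az=np.radians(160);w=c+.0415*np.array([np.cos(az),np.sin(az)])
y=np.array([np.cos(az),np.sin(az),0]);x=np.array([0,0,-1.]);N=np.c_[x,y,np.cross(x,y)];print(w)
plan([w[0],w[1],.14],N,8,mid=(0,0,.02))
print([s.round(2).tolist() for s in ik(np.array([w[0],w[1],.065]),N)])
```

```text
[0.73300276 0.18889384]
rot deg [ 5.6 -8.5 -0.2] 10.2 shift [ 167.  -228.3   38.4]
[12, -28, 4] [0.7, -1.1, -0.0] q [0.26, 0.21, 1.37, -0.11, 1.64, -2.62] 0.14
[27, -57, 7] [1.4, -2.1, -0.0] q [0.23, 0.26, 1.34, -0.09, 1.61, -2.63] 0.15
[44, -85, 12] [2.1, -3.2, -0.1] q [0.21, 0.31, 1.31, -0.08, 1.57, -2.64] 0.16
[64, -114, 16] [2.8, -4.2, -0.1] q [0.18, 0.36, 1.28, -0.06, 1.54, -2.66] 0.17
[86, -142, 21] [3.5, -5.3, -0.1] q [0.16, 0.42, 1.24, -0.05, 1.51, -2.67] 0.18
[110, -171, 27] [4.2, -6.4, -0.1] q [0.14, 0.48, 1.21, -0.03, 1.47, -2.68] 0.2
[137, -200, 32] [4.9, -7.4, -0.1] q [0.12, 0.55, 1.16, -0.02, 1.43, -2.69] 0.21
[167, -228, 38] [5.6, -8.5, -0.2] q [0.1, 0.62, 1.12, 0.0, 1.4, -2.7] 0.22
[[0.1, 0.69, 1.17, 0.0, 1.28, -2.7]]
```

Call:
step_arm:
  motion:
    - [12,-28,4,0.7,-1.1,0,110]
    - [27,-57,7,1.4,-2.1,0,110]
    - [44,-85,12,2.1,-3.2,0,110]
    - [64,-114,16,2.8,-4.2,0,110]
    - [86,-142,21,3.5,-5.3,0,110]
    - [110,-171,27,4.2,-6.4,0,110]
    - [137,-200,32,4.9,-7.4,0,110]
    - [155,-228,38,5.6,-8.5,0,110]
    - [155,-228,38,5.6,-8.5,0,110]
    - [155,-228,38,5.6,-8.5,0,110]

```text
time_s: 14.22
eef_pos: [0.7303, 0.19, 0.1427]
eef_rot: [0.574, -0.404, 0.584, 0.407]
wrist_force: [-0.3, -0.7, 0.6]
opening: 0.566
```

```bash
cat > tgt.py <<'E'
from plan import *
import dw
def corr(x,y,z,az):
    T=Ttool();a=np.radians(az);yy=np.array([np.cos(a),np.sin(a),0]);xx=np.array([0,0,-1.]);N=np.c_[xx,yy,np.cross(xx,yy)]
    print("shift",(T[:3,:3].T@(np.array([x,y,z])-T[:3,3])*1000).round(1),"rot",np.degrees(R.from_matrix(T[:3,:3].T@N).as_rotvec()).round(1))
E
python3 p.py
python3 - <<'E'
from tgt import *
corr(.733,.189,.14,160)
from h import *
s=shot("wrist","w10");i=np.linalg.inv(s.T@np.linalg.inv(np.array(ctrl.camera_info("wrist")["hand_eye"])))
P=dw.pts(s);m=(P[:,2]>.12)&(P[:,2]<.135)&(np.hypot(P[:,0]-.772,P[:,1]-.175)<.07);Q=P[m]
r=least_squares(lambda c:np.hypot(Q[:,0]-c[0],Q[:,1]-c[1])-c[2],[.772,.175,.042],loss="soft_l1",f_scale=.002);print("rim wrist",r.x,m.sum())
E
```

```text
14.225 0.566 [0.0995, 0.6278, 1.106, -0.0035, 1.4236, -2.6933] [-0.3 -0.7  0.6] [ 0.012 -0.033 -0.004  0.002 -0.002 -0.001]
[[-0.0153, -0.9399, 0.3412, 0.7303], [-0.005, 0.3413, 0.94, 0.19], [-0.9999, 0.0127, -0.0099, 0.1427], [0.0, 0.0, 0.0, 1.0]]
shift [ 2.6 -2.9 -0. ] rot [ 0.  -0.6 -0.7]
rim wrist [0.77250632 0.17375494 0.0410225 ] 7641
```

Call:
step_arm:
  motion:
    - [0,-3,0,0,-0.6,-0.7,110]
    - [25,-4,-0.5,0,-0.6,-0.7,110]
    - [50,-4,-0.5,0,-0.6,-0.7,110]
    - [76,-4,-0.5,0,-0.6,-0.7,110]
    - [76,-4,-0.5,0,-0.6,-0.7,170]
    - [76,-4,-0.5,0,-0.6,-0.7,210]
    - [76,-4,-0.5,0,-0.6,-0.7,225]
    - [76,-4,-0.5,0,-0.6,-0.7,225]

```text
time_s: 15.28
eef_pos: [0.7343, 0.1882, 0.0691]
eef_rot: [0.58, -0.406, 0.578, 0.406]
wrist_force: [-0.5, 0.0, 0.3]
opening: 0.115
```

Call:
step_arm:
  motion:
    - [0,0,0,0,0,0,240]
    - [0,0,0,0,0,0,255]
    - [0,0,0,0,0,0,255]

```text
time_s: 15.65
eef_pos: [0.7347, 0.1882, 0.0691]
eef_rot: [0.581, -0.406, 0.577, 0.406]
wrist_force: [0.5, 0.6, 5.8]
opening: 0.066
```

Run:
```python
from tgt import *
from h import shot
o=ctrl.get_obs();print(o["opening"],o["wrist_force"].round(1),o["eef_pos"].round(4))
shot("scene","a11");shot("side","b11")
for f in("a11","b11"): print(dw.dewar(f,(.772,.175)))
T=Ttool();print("tool shift for",(T[:3,:3].T@np.array([-.021,-.0201,0])*1000).round(1))
```

```text
0.06643813584320553 [0.5 0.6 5.8] [0.7347 0.1882 0.0691]
(array([0.7714, 0.1741]), 1290, np.float64(0.001))
(array([0.7716, 0.1731]), 777, np.float64(0.0012))
tool shift for [ -0.1  12.9 -26.1]
```

Call:
step_arm:
  motion:
    - [0,2,-4,0,0,0,255]
    - [0,5,-10,0,0,0,255]
    - [0,8,-16,0,0,0,255]
    - [0,11,-22,0,0,0,255]
    - [0,12.5,-24.7,0,0,0,255]
    - [0,12.5,-24.7,0,0,0,255]
    - [0,12.5,-24.7,0,0,0,255]

```text
time_s: 16.62
eef_pos: [0.7147, 0.1701, 0.0693]
eef_rot: [0.581, -0.406, 0.577, 0.406]
wrist_force: [2.9, 4.2, 8.0]
opening: 0.063
```

Run:
```python
from tgt import *
from h import shot
o=ctrl.get_obs();print(o["opening"],o["wrist_force"].round(1),o["eef_pos"].round(4))
shot("scene","a12");shot("side","b12")
for f in("a12","b12"): print(dw.dewar(f,(.752,.155)))
```

```text
0.06341003684995473 [2.9 4.2 8. ] [0.7147 0.1701 0.0693]
(array([0.7525, 0.1565]), 1273, np.float64(0.001))
(array([0.7527, 0.1558]), 761, np.float64(0.0012))
```

Call:
step_arm:
  motion:
    - [0,1,-2,0,0,0,255]
    - [0,1,-2,0,0,0,255]
    - [0,1,-2,0,0,0,225]
    - [0,1,-2,0,0,0,190]
    - [0,1,-2,0,0,0,160]
    - [-25,1,-2,0,0,0,160]
    - [-60,1,-2,0,0,0,160]
    - [-110,1,-2,0,0,0,120]
    - [-170,1,-2,0,0,0,60]
    - [-220,1,-2,0,0,0,0]

```text
time_s: 17.98
eef_pos: [0.7112, 0.167, 0.2896]
eef_rot: [0.58, -0.406, 0.578, 0.406]
wrist_force: [1.1, -0.0, -0.1]
opening: 0.928
```

```bash
python3 p.py
python3 - <<'E'
from tgt import *
from h import shot,load
shot("scene","a13");shot("side","b13")
for f in("scene0","a13","side0","b13"): print(dw.dewar(f,(.752,.155)))
# beaker, jar check via mean image difference in region
for s,e,r in(("scene0","a13",(250,310,315,350)),("scene0","a13",(310,365,350,390)),("side0","b13",(245,285,320,348)),("side0","b13",(250,300,385,415))):
    d=np.abs(load(s).p[r[0]:r[1],r[2]:r[3]].astype(int)-load(e).p[r[0]:r[1],r[2]:r[3]]).mean();print(r,d.round(1))
az=-5;a=np.radians(az);yy=np.array([np.cos(a),np.sin(a),0]);xx=np.array([0,0,-1.]);
for az in(-5,175):
    a=np.radians(az);yy=np.array([np.cos(a),np.sin(a),0]);N=np.c_[xx,yy,np.cross(xx,yy)];plan([.478,-.336,.28],N,18)
E
```

```text
17.975 0.928 [0.0681, 0.4778, 1.0345, 0.0012, 1.6271, -2.7252] [ 1.1 -0.  -0.1] [-0.002 -0.14  -0.56   0.     0.709  0.001]
[[0.002, -0.94, 0.3412, 0.7112], [0.0014, 0.3412, 0.94, 0.167], [-1.0, -0.0015, 0.002, 0.2896], [0.0, 0.0, 0.0, 1.0]]
(array([0.751, 0.155]), 1274, np.float64(0.0009))
(array([0.7511, 0.156 ]), 1264, np.float64(0.0008))
(array([0.7515, 0.1544]), 774, np.float64(0.0012))
(array([0.7514, 0.1551]), 768, np.float64(0.0012))
(250, 310, 315, 350) 10.6
(310, 365, 350, 390) 2.3
(245, 285, 320, 348) 2.5
(250, 300, 385, 415) 1.5
rot deg [165.1   1.1  -0.4] 165.1 shift [  11.8   50.5 -553.8]
[1, 3, -31] [9.2, 0.1, -0.0] q [0.03, 0.43, 1.09, 0.0, 1.61, -2.6] 0.31
[1, 6, -62] [18.3, 0.1, -0.0] q [-0.01, 0.39, 1.15, 0.0, 1.59, -2.48] 0.31
[2, 8, -92] [27.5, 0.2, -0.1] q [-0.05, 0.35, 1.2, -0.0, 1.58, -2.36] 0.3
[3, 11, -123] [36.7, 0.2, -0.1] q [-0.09, 0.31, 1.25, -0.0, 1.57, -2.25] 0.3
[3, 14, -154] [45.8, 0.3, -0.1] q [-0.14, 0.28, 1.29, -0.0, 1.56, -2.13] 0.29
[4, 17, -185] [55.0, 0.4, -0.1] q [-0.19, 0.25, 1.33, -0.0, 1.55, -2.02] 0.29
[5, 20, -215] [64.2, 0.4, -0.2] q [-
[... 1193 characters left out ...]
11, -123] [-3.3, 0.1, 0.2] q [-0.1, 0.31, 1.25, 0.0, 1.57, -2.95] 0.15
[3, 14, -154] [-4.2, 0.1, 0.2] q [-0.14, 0.28, 1.29, 0.0, 1.56, -3.01] 0.15
[4, 17, -185] [-5.0, 0.1, 0.3] q [-0.19, 0.25, 1.33, 0.0, 1.55, -3.07] 0.16
[5, 20, -215] [-5.8, 0.1, 0.3] q FAIL 
[5, 22, -246] [-6.6, 0.1, 0.3] q FAIL 
[6, 25, -277] [-7.5, 0.1, 0.4] q FAIL 
[7, 28, -308] [-8.3, 0.2, 0.4] q FAIL 
[7, 31, -338] [-9.1, 0.2, 0.5] q FAIL 
[8, 34, -369] [-10.0, 0.2, 0.5] q FAIL 
[9, 36, -400] [-10.8, 0.2, 0.5] q FAIL 
[9, 39, -431] [-11.6, 0.2, 0.6] q FAIL 
[10, 42, -461] [-12.5, 0.2, 0.6] q FAIL 
[10, 45, -492] [-13.3, 0.3, 0.7] q FAIL 
[11, 48, -523] [-14.1, 0.3, 0.7] q FAIL 
[12, 50, -554] [-14.9, 0.3, 0.8] q FAIL
```

The dewar is back within 1 mm, and the other bystanders are unchanged. On to the inner tube, with the jaws across the nozzles (tool y at -5°).

Call:
step_arm:
  motion:
    - [1,3,-31,9.2,0,0,0]
    - [1,6,-62,18.3,0,0,0]
    - [2,8,-92,27.5,0,0,0]
    - [3,11,-123,36.7,0,0,0]
    - [3,14,-154,45.8,0,0,0]
    - [4,17,-185,55,0,0,0]
    - [5,20,-215,64.2,0,0,0]
    - [5,22,-246,73.4,0,0,0]
    - [6,25,-277,82.5,0,0,0]
    - [7,28,-308,91.7,0,0,0]

```text
time_s: 19.32
eef_pos: [0.5789, -0.1135, 0.2788]
eef_rot: [0.694, 0.135, 0.694, -0.134]
wrist_force: [0.9, -1.2, 0.2]
opening: 0.999
```

Run:
```python
from tgt import *
a=np.radians(-5);yy=np.array([np.cos(a),np.sin(a),0]);xx=np.array([0,0,-1.]);N=np.c_[xx,yy,np.cross(xx,yy)];plan([.478,-.336,.24],N,8)
```

```text
rot deg [73.  -0.1 -0.1] 73.0 shift [  38.3 -244.2  -10.4]
[5, -31, -1] [9.1, -0.0, -0.0] q [-0.45, 0.14, 1.48, 0.0, 1.51, -1.48] 0.27
[10, -61, -3] [18.3, -0.0, -0.0] q [-0.5, 0.14, 1.5, 0.0, 1.5, -1.37] 0.27
[14, -92, -4] [27.4, -0.0, -0.0] q [-0.56, 0.13, 1.52, 0.0, 1.49, -1.27] 0.27
[19, -122, -5] [36.5, -0.1, -0.0] q [-0.61, 0.13, 1.53, 0.0, 1.48, -1.16] 0.27
[24, -153, -7] [45.7, -0.1, -0.0] q [-0.66, 0.13, 1.53, 0.0, 1.47, -1.05] 0.27
[29, -183, -8] [54.8, -0.1, -0.1] q [-0.71, 0.14, 1.54, 0.0, 1.46, -0.95] 0.27
[34, -214, -9] [63.9, -0.1, -0.1] q [-0.77, 0.15, 1.53, 0.0, 1.46, -0.84] 0.28
[38, -244, -10] [73.0, -0.1, -0.1] q [-0.82, 0.17, 1.53, -0.0, 1.45, -0.73] 0.28
```

Call:
step_arm:
  motion:
    - [5,-31,-1,9.1,0,0,0]
    - [10,-61,-3,18.3,0,0,0]
    - [14,-92,-4,27.4,0,0,0]
    - [19,-122,-5,36.5,0,0,0]
    - [24,-153,-7,45.7,0,0,0]
    - [29,-183,-8,54.8,0,0,0]
    - [34,-214,-9,63.9,0,0,0]
    - [38,-244,-10,73,0,0,0]
    - [38,-244,-10,73,0,0,0]
    - [38,-244,-10,73,0,0,0]

```text
time_s: 20.58
eef_pos: [0.4807, -0.3351, 0.2407]
eef_rot: [0.479, 0.52, 0.48, -0.519]
wrist_force: [0.5, 0.1, 0.2]
opening: 1.001
```

```bash
python3 p.py
python3 - <<'E'
from h import *
s=shot("wrist","w14")
x=s.p[60:420,120:540,::-1];cv2.imwrite("pics/v14.png",cv2.resize(x,None,fx=1.6,fy=1.6,interpolation=cv2.INTER_CUBIC))
E
```

```text
20.575 1.001 [-0.813, 0.1693, 1.5225, 0.0027, 1.451, -0.7339] [0.5 0.1 0.2] [ 0.017 -0.009 -0.004 -0.001  0.     0.003]
[[0.0011, 0.9968, -0.0793, 0.4807], [0.0028, -0.0793, -0.9968, -0.3351], [-1.0, 0.0009, -0.0029, 0.2407], [0.0, 0.0, 0.0, 1.0]]
```

View pics/v14.png

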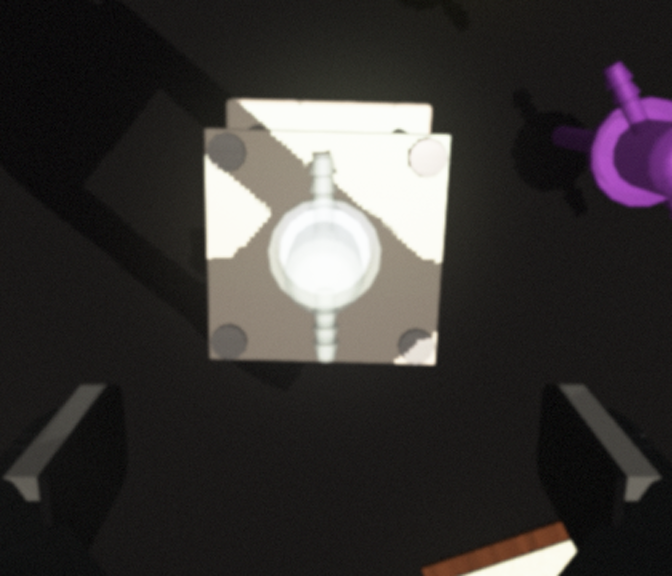

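Wrist view: the clear tube is centred in the stand, with its flange at crop (325,254) and its nozzles vertical in the image at (322,155) and (325,358), between the jaws. The purple decoy is at the right edge.

Run:
```python
from h import *
import dw
s=load("w14");i=np.linalg.inv(s.T@np.linalg.inv(np.array(ctrl.camera_info("wrist")["hand_eye"])))
g=lambda x,y,z:(lambda P:(P,((i@np.append(P,1))[:3]*1000).round(1)))(s.atz(120+x/1.6,60+y/1.6,z))
print("flange",g(325.5,254.5,.141));print("noz",g(322,155,.153),g(325,358,.153))
print("nuts",np.mean([g(x,y,.139)[0] for x,y in((228,152),(428,157),(230,341),(416,346))],0))
P=dw.pts(s);m=(P[:,2]>.17)&(P[:,2]<.2)&(np.hypot(P[:,0]-.478,P[:,1]+.336)<.03);Q=P[m];print("dome",Q.mean(0),Q[:,2].max())
a=load("a13");v,u=np.mgrid[0:480,0:640]
for n,f in(("purple",lambda p:(p[...,0]>60)&(p[...,2]>80)&(p[...,1]<50)),):
    for c in("a13","b13"):
        a=load(c);k=f(a.p.astype(int))&(a.d>0);vv,uu=np.where(k);W=np.array([a.dep(x,y) for x,y in zip(uu,vv)]);W=W[W[:,2]>.05];print(n,c,W.min(0),W.max(0),np.median(W,0))
```

```text
flange (array([ 0.4791, -0.3359,  0.141 ]), array([99.7, -1.6,  1.2]))
noz (array([ 0.4813, -0.2937,  0.153 ]), array([ 87.8,  -2.7, -41.1])) (array([ 0.4756, -0.3773,  0.153 ]), array([87.6, -1.8, 42.7]))
nuts [ 0.479175 -0.3355    0.139   ]
dome [ 0.47883252 -0.33342399  0.18302345] 0.18838537429022983
purple a13 [ 0.597  -0.3468  0.1105] [ 0.644  -0.2701  0.1633] [ 0.6299 -0.3172  0.1351]
purple b13 [ 0.5964 -0.3466  0.1116] [ 0.6425 -0.2779  0.1581] [ 0.6131 -0.3187  0.1342]
```

Call:
step_arm:
  motion:
    - [0,-2,1,0,0,0,0]
    - [35,-2,1,0,0,0,0]
    - [70,-2,1,0,0,0,0]
    - [100,-2,1,0,0,0,0]
    - [125,-2,1,0,0,0,0]
    - [135,-2,1,0,0,0,0]
    - [135,-2,1,0,0,0,120]
    - [135,-2,1,0,0,0,160]
    - [135,-2,1,0,0,0,255]
    - [135,-2,1,0,0,0,255]

```text
time_s: 21.88
eef_pos: [0.4796, -0.3371, 0.1078]
eef_rot: [0.48, 0.521, 0.479, -0.519]
wrist_force: [-1.0, 0.9, 5.3]
opening: 0.326
```

Call:
step_arm:
  motion:
    - [0,0,0,0,0,0,255]
    - [0,0,0,0,0,0,255]

```text
time_s: 22.12
eef_pos: [0.4796, -0.337, 0.1078]
eef_rot: [0.48, 0.521, 0.479, -0.519]
wrist_force: [-1.3, 1.7, 6.1]
opening: 0.327
```

The grip on the head is at the expected opening (28–30 mm). Draw the tube straight up and plan the turn to level.

Call:
step_arm:
  motion:
    - [-10,0,0,0,0,0,255]
    - [-30,0,0,0,0,0,255]
    - [-55,0,0,0,0,0,255]
    - [-80,0,0,0,0,0,255]
    - [-105,0,0,0,0,0,255]
    - [-130,0,0,0,0,0,255]
    - [-160,0,0,0,0,0,255]
    - [-190,0,0,0,0,0,255]
    - [-210,0,0,0,0,0,255]
    - [-210,0,0,0,0,0,255]

```text
time_s: 23.38
eef_pos: [0.4792, -0.3374, 0.3186]
eef_rot: [0.481, 0.521, 0.478, -0.519]
wrist_force: [0.2, 0.3, -1.3]
opening: 0.329
```

```bash
python3 p.py
cat > lv.py <<'E'
from tgt import *
import io,contextlib
T=Ttool();q0=np.array(ctrl.get_obs()["q"]);R0=T[:3,:3]
for az in range(-180,180,15):
    a=np.radians(az);n=np.cross([0,0,-1],[np.cos(a),np.sin(a),0]);best=None
    for dx,dy,z in((0,0,.42),(-.05,.05,.42),(.05,-.05,.42),(0,.1,.42),(0.1,0,.42)):
        q=q0;ok=True;m=9;sp=0
        for k in range(1,13):
            f=k/12;s=ik(T[:3,3]+f*np.array([dx,dy,z-T[2,3]]),R.from_rotvec(n*f*np.pi/2).as_matrix()@R0,seed=q)
            if not s or np.abs(s[0]-q).max()>.45: ok=False;break
            sp=max(sp,np.abs(s[0]-q).max());q=s[0];m=min(m,(q-lo).min(),(hi-q).min())
        if ok: print(az,(dx,dy,z),"margin",m.round(2),"maxstep",sp.round(2),q.round(2).tolist())
E
python3 lv.py
```

```text
23.375 0.329 [-0.8173, 0.1278, 1.4165, 0.0024, 1.5932, -0.7363] [ 0.2  0.3 -1.3] [ 0.     0.024  0.05   0.001 -0.019 -0.001]
[[0.0046, 0.9967, -0.0809, 0.4792], [-0.0014, -0.0809, -0.9967, -0.3374], [-1.0, 0.0046, 0.001, 0.3186], [0.0, 0.0, 0.0, 1.0]]
-30 (0, 0, 0.42) margin 0.05 maxstep 0.29 [-1.28, -0.63, 2.53, 1.91, 0.82, -2.48]
-30 (0.05, -0.05, 0.42) margin 0.21 maxstep 0.35 [-1.16, -0.33, 2.37, 2.13, 0.77, -2.73]
-15 (0, 0, 0.42) margin 0.16 maxstep 0.18 [-1.5, -0.41, 2.42, 1.72, 1.28, -2.21]
-15 (-0.05, 0.05, 0.42) margin 0.0 maxstep 0.17 [-1.75, -0.75, 2.58, 1.6, 1.49, -2.01]
-15 (0.05, -0.05, 0.42) margin 0.32 maxstep 0.2 [-1.36, -0.19, 2.26, 1.82, 1.16, -2.31]
-15 (0.1, 0, 0.42) margin 0.29 maxstep 0.24 [-1.16, -0.21, 2.29, 1.94, 1.0, -2.37]
0 (0, 0, 0.42) margin 0.34 maxstep 0.15 [-1.56, -0.16, 2.24, 1.58, 1.56, -2.0]
0 (-0.05, 0.05, 0.42) margin 0.19 maxstep 0.15 [-1.73, -0.35, 2.39, 1.5, 1.72, -1.96]
0 (0.05, -0.05, 0.42) margin 0.49 maxstep 0.15 [-1.43, 0.01, 2.09, 1.64, 1.45, -2.02]
0 (0, 0.1, 0.42) margin 0.13 maxstep 0.15 [-1.55, -0.47, 2.45, 1.58, 1.55, -1.91]
0 (0.
[... 1704 characters left out ...]
 [-1.17, 0.7, 1.16, 1.36, 2.18, -0.8]
75 (0, 0, 0.42) margin 0.16 maxstep 0.12 [-1.21, 0.75, 1.08, 1.23, 2.47, -0.6]
75 (-0.05, 0.05, 0.42) margin 0.16 maxstep 0.11 [-1.25, 0.61, 1.31, 1.11, 2.47, -0.75]
75 (0.05, -0.05, 0.42) margin 0.17 maxstep 0.15 [-1.17, 0.92, 0.8, 1.39, 2.46, -0.42]
75 (0, 0.1, 0.42) margin 0.25 maxstep 0.11 [-1.16, 0.57, 1.36, 1.16, 2.38, -0.72]
75 (0.1, 0, 0.42) margin 0.25 maxstep 0.14 [-1.09, 0.88, 0.87, 1.38, 2.38, -0.43]
90 (-0.05, 0.05, 0.42) margin 0.0 maxstep 0.12 [-1.14, 0.73, 1.11, 1.05, 2.63, -0.5]
90 (0, 0.1, 0.42) margin 0.08 maxstep 0.12 [-1.05, 0.7, 1.15, 1.12, 2.55, -0.45]
90 (0.1, 0, 0.42) margin 0.06 maxstep 0.19 [-1.01, 1.07, 0.53, 1.52, 2.57, 0.02]
```

Run:
```python
from tgt import *
T=Ttool();a=np.radians(15);n=np.cross([0,0,-1],[np.cos(a),np.sin(a),0])
# exact level target: minimal rotation of tool x onto horizontal direction
x0=T[:3,0];t=np.array([np.cos(a),np.sin(a),0]);ax=np.cross(x0,t);ang=np.arctan2(np.linalg.norm(ax),x0@t)
M=R.from_rotvec(ax/np.linalg.norm(ax)*ang).as_matrix()@T[:3,:3]
plan([T[0,3],T[1,3],.42],M,12)
```

```text
rot deg [ 0.  30.2 84.5] 89.8 shift [-1.014e+02  5.000e-01  1.000e-01]
[-8, 0, 0] [0.0, 2.5, 7.0] q [-0.89, 0.06, 1.48, 0.12, 1.55, -0.81] 0.3
[-17, 0, 0] [0.0, 5.0, 14.1] q [-0.97, 0.0, 1.54, 0.25, 1.51, -0.9] 0.32
[-25, 0, 0] [0.0, 7.5, 21.1] q [-1.06, -0.05, 1.6, 0.38, 1.49, -0.99] 0.34
[-34, 0, 0] [0.0, 10.1, 28.2] q [-1.14, -0.09, 1.66, 0.52, 1.48, -1.08] 0.35
[-42, 0, 0] [0.0, 12.6, 35.2] q [-1.22, -0.11, 1.72, 0.66, 1.49, -1.18] 0.35
[-51, 0, 0] [0.0, 15.1, 42.3] q [-1.3, -0.13, 1.78, 0.79, 1.5, -1.28] 0.34
[-59, 0, 0] [0.0, 17.6, 49.3] q [-1.37, -0.13, 1.83, 0.92, 1.53, -1.37] 0.32
[-68, 0, 0] [0.0, 20.1, 56.4] q [-1.42, -0.11, 1.88, 1.04, 1.57, -1.46] 0.31
[-76, 0, 0] [0.0, 22.6, 63.4] q [-1.47, -0.09, 1.92, 1.15, 1.61, -1.54] 0.29
[-85, 0, 0] [0.0, 25.1, 70.5] q [-1.51, -0.05, 1.96, 1.26, 1.66, -1.62] 0.27
[-93, 0, 0] [0.0, 27.7, 77.5] q [-1.53, 0.01, 2.0, 1.36, 1.71, -1.69] 0.26
[-101, 0, 0] [0.0, 30.2, 84.5] q [-1.53, 0.07, 2.02, 1.46, 1.76, -1.76] 0.25
```

Call:
step_arm:
  motion:
    - [-8,0,0,0,2.5,7,255]
    - [-17,0,0,0,5,14.1,255]
    - [-25,0,0,0,7.5,21.1,255]
    - [-34,0,0,0,10.1,28.2,255]
    - [-42,0,0,0,12.6,35.2,255]
    - [-51,0,0,0,15.1,42.3,255]
    - [-59,0,0,0,17.6,49.3,255]
    - [-68,0,0,0,20.1,56.4,255]
    - [-74,0,0,0,22,62,255]
    - [-76,0,0,0,22.6,63.4,255]

```text
time_s: 24.62
eef_pos: [0.4778, -0.3367, 0.3901]
eef_rot: [0.579, 0.782, 0.216, -0.085]
wrist_force: [-0.2, -0.2, -0.9]
opening: 0.328
```

```bash
cat > fin.py <<'E'
from tgt import *
T=Ttool();a=np.radians(15);x0=T[:3,0];t=np.array([np.cos(a),np.sin(a),0]);ax=np.cross(x0,t);ang=np.arctan2(np.linalg.norm(ax),x0@t)
M=R.from_rotvec(ax/np.linalg.norm(ax)*ang).as_matrix()@T[:3,:3]
plan([.479,-.337,.42],M,4)
E
python3 p.py; python3 fin.py
```

```text
24.625 0.328 [-1.4753, -0.0824, 1.9302, 1.1472, 1.6133, -1.5414] [-0.2 -0.2 -0.9] [-0.041  0.043  0.016  0.159  0.078 -0.096]
[[0.8921, 0.4365, 0.1169, 0.4778], [0.2392, -0.2368, -0.9417, -0.3367], [-0.3834, 0.868, -0.3156, 0.3901], [0.0, 0.0, 0.0, 1.0]]
rot deg [-0.   7.7 21.2] 22.5 shift [-10.4  26.6  -9. ]
[-3, 7, -2] [-0.0, 1.9, 5.3] q [-1.5, -0.05, 1.96, 1.23, 1.65, -1.6] 0.21
[-5, 13, -4] [-0.0, 3.8, 10.6] q [-1.52, -0.02, 1.98, 1.31, 1.68, -1.65] 0.2
[-8, 20, -7] [-0.0, 5.8, 15.9] q [-1.53, 0.02, 2.0, 1.38, 1.72, -1.7] 0.19
[-10, 27, -9] [-0.0, 7.7, 21.2] q [-1.53, 0.07, 2.02, 1.46, 1.76, -1.75] 0.19
```

Call:
step_arm:
  motion:
    - [-3,7,-2,0,1.9,5.3,255]
    - [-5,13,-4,0,3.8,10.6,255]
    - [-8,20,-7,0,5.8,15.9,255]
    - [-10,27,-9,0,7.7,21.2,255]
    - [-10,27,-9,0,7.7,21.2,255]
    - [-10,27,-9,0,7.7,21.2,255]
    - [-10,27,-9,0,7.7,21.2,255]

```text
time_s: 25.5
eef_pos: [0.4805, -0.337, 0.423]
eef_rot: [0.572, 0.81, 0.108, 0.075]
wrist_force: [0.3, -0.7, 0.4]
opening: 0.331
```

```bash
python3 p.py; python3 fin.py
python3 - <<'E'
from h import *
import dw
a=shot("scene","a20");b=shot("side","b20")
for f in("a20","b20"): print("dewar",dw.dewar(f,(.752,.155)))
# jar: depth points above plate near the peg
P=dw.pts(a);m=(np.hypot(P[:,0]-.593,P[:,1]-.08)<.04)&(P[:,2]>.03);print("jar top z",np.percentile(P[m,2],99.5).round(4),"n",m.sum())
T=Ttool()
for n,x in(("top",-.079),("flange",-.027),("end",.083)):
    W=(T@[x,0,0,1])[:3];print(n,W.round(3),a.proj(W),b.proj(W))
x=a.p[140:440,60:460,::-1];y=b.p[140:440,220:560,::-1];g=np.hstack([x,y]);print(g.shape)
cv2.imwrite("pics/v20.png",cv2.resize(g,(800,int(g.shape[0]*800/g.shape[1]))))
E
```

```text
25.5 0.331 [-1.5304, 0.0665, 2.0171, 1.4577, 1.7645, -1.7527] [ 0.3 -0.7  0.4] [-0.004 -0.     0.005  0.005  0.003 -0.005]
[[0.9653, 0.0895, 0.2455, 0.4805], [0.2613, -0.3233, -0.9095, -0.337], [-0.002, 0.942, -0.3355, 0.423], [0.0, 0.0, 0.0, 1.0]]
rot deg [ 0.  -0.1  0.2] 0.2 shift [-1.4 -2.9  0.7]
[0, -1, 0] [0.0, -0.0, 0.0] q [-1.53, 0.07, 2.02, 1.46, 1.76, -1.75] 0.0
[-1, -1, 0] [0.0, -0.0, 0.1] q [-1.53, 0.07, 2.02, 1.46, 1.76, -1.76] 0.01
[-1, -2, 1] [0.0, -0.1, 0.1] q [-1.53, 0.07, 2.02, 1.46, 1.76, -1.76] 0.01
[-1, -3, 1] [0.0, -0.1, 0.2] q [-1.53, 0.07, 2.02, 1.46, 1.76, -1.76] 0.01
dewar (array([0.7509, 0.156 ]), 1268, np.float64(0.0009))
dewar (array([0.7512, 0.1552]), 763, np.float64(0.0012))
jar top z 0.1442 n 1106
top [ 0.404 -0.358  0.423] [ 72.4 214.6] [308.1 299.2]
flange [ 0.454 -0.344  0.423] [108.6 219.2] [336.1 280.6]
end [ 0.561 -0.315  0.423] [187.2 229.3] [389.9 244.8]
(300, 740, 3)
```

View pics/v20.png

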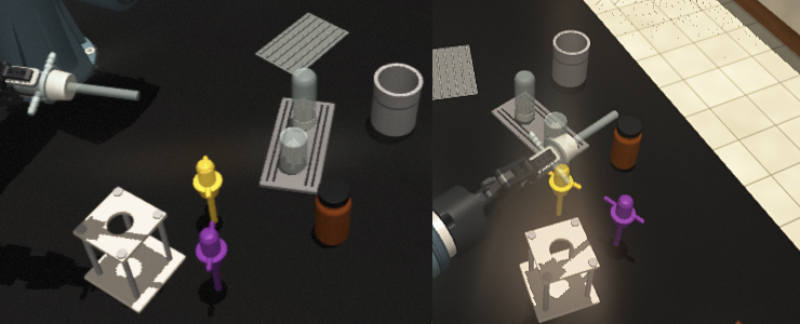

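Final view: the tube is held level. Its end is at scene pixel (188,229), against (187,229) predicted for a level tube at z=0.42. Its stand is empty, the jar is upside down on the peg with its top at 0.144 m (0.142 expected), and the beaker, reagent jar and decoys are where they were. Handing in.

```bash
python3 -c "
from bench import ctrl
print(ctrl.hand_in())"
```

```text
the job is handed in; nothing more can be done
None
```

I handed the job in at about 25.6 s. The jar is upside down on the free peg and released, and the arm is still holding the inner tube level about 42 cm above the bench. One bystander did not stay put throughout: I knocked the dewar out of place and moved it back.

**Last checks**
- **Jar:** its top measured 0.144 m, against 0.142 m for fully home. It met the plate with about 9 N before I let go.
- **Tube:** it is level to about 0.2°. Its end appeared within about 1 pixel of where a level tube at that height should be, and the grip was steady at 0.33 opening.
- **Beaker and reagent jar:** both look unmoved in the last picture. The beaker's patch in one camera changed a little more than the others in an earlier comparison; I put that down to the jar newly standing next to it and did not check further.

**What went wrong**
- **First grasp:** the fingertips sit about 40 mm behind the stated TCP, so the first close shut on top of the jar, reading up to about 37 N at the wrist. Nothing was damaged that I could see. I allowed for the offset on every grasp after that.
- **Dewar:** the opening fingers caught it at the jar's release or on the way out and dragged it about 28 mm. I pinched its rim and slid it back. It now measures within 1 mm of where it started, though its turn about its own axis was not checked. I did not see the force of that contact directly; the wrist readings around it were only a few newtons.

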